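# Fit the tubing guide on the bent rod of the sampler stand

## Robot

A 7-joint arm with a two-finger parallel gripper is mounted at the origin on the work surface. World frame = base frame: x ahead of the robot, y to its left, z up, the work surface at z = 0. Lengths are in m, angles in rad, forces in N, time in s.
With the tool pointing down it reaches from about 0.425 to 0.925 m from the base axis. Payload 6.8 kg.
Tool frame: the origin (TCP) lies between the finger pads; the fingertips stand 8 mm ahead of it and the grasp point (between the pads) lies 11 mm behind it (tip_reach is the distance from the TCP to the fingertips, in m); y points along the fingers, z is the direction in which the jaws open and shut, and the axes are right-handed (so a half turn about y gives the same grasp; the last joint's range is limited). The gripper opens to 88 mm and grips with 3 to 60 N. Pads are 20 mm wide; open, the fingers measure 115 mm over their backs; the gripper's body (75 mm by 178 mm) begins 61 mm behind the grasp point.
Start: joints at [-1.439, 0.477, 0.022, 1.555, -0.011, 1.109, -0.083], TCP at [0.16, 0.656, 0.231] pointing down, gripper open.
Joint ranges: [-2.96, 2.96], [-0.34, 2.1], [-1.41, 1.46], [0.24, 2.44], [-1.37, 4.51], [0.17, 1.92], [-2.96, 2.96]. Speed limits (rad/s): [2.39, 2.39, 3.14, 3.14, 3.14, 3.14, 3.14].

## Interface

Orientations are given as [roll, pitch, yaw] about the fixed x, y, z axes, in that order (R = Rz(yaw) Ry(pitch) Rx(roll)).
In Python, from bench import observe, get_image, calibration, finish_job, tip_reach gives the robot as it stands. The module is installed in compiled form; this text tells all that it offers.
- The arm moves only by the tool play_rows, never from a script. Its argument "increments" is one flat list of numbers, 6 for each row, row after row: the shift along the world's x, y, z in m, then the turn, a rotation vector about the world's x, y, z in rad. In form: [x, y, z, ax, ay, az, x, y, z, ax, ay, az, ...]. A call has 1 to 8 rows; each row shifts and turns the pose as measured when the row begins; what a row does not reach is not made up. A row lasts 1/10 s, in which the tool goes at most 50 mm and 8.59 degrees, less where a joint would pass 70% of its speed; a pose out of reach is approached as far as the arm can. A call with a gripper value outside its range is refused whole. "jaw" is the opening in per cent of the stroke, from 0 (shut) to 100 (fully open), set as the call begins (left out, the last holds). The fingers move at their own pace and stop on an object; "force" is the grip in N (left out, the last holds). Time passes only in rows, so rows that do not move let the fingers close. It gives the time, the measured TCP pose, the force and the opening at its end, in the units of the state.
- observe(): the state, without advancing time (a new reading comes with each control period).
- get_image(name): name is "side" or "top" or "wrist"; returns the picture (420x560x3 uint8, red, green, blue); there is no depth.
- calibration(name): a dict with "camera_matrix" (3x3 intrinsics, pixels), "rvec" (rotation vector, rad) and "tvec" (3), from world to camera coordinates, as OpenCV has them; the wrist camera has in their place "T_tool_cam" (4x4, takes a point from camera to tool coordinates, whose origin is the TCP and whose axes are the tool frame's). Camera axes: x right, y down, z forward; pixel columns grow to the right and rows downward; lengths in m; the calibration is good to about 2 mm. A picture is of the moment at which its call begins: read the wrist's pose just before it. calibration takes no time and is no camera call.
- finish_job(): hands the job in, once; it reports no verdict.
The state is a dict: "time": time; "qpos": joint angles; "joint_velocities": joint speeds; "joint_efforts": joint torques, N m; "eef_pos": TCP position; "tcp_rot": TCP orientation; "force": force on the tool from outside, world axes, zero at the start; "moment": the same for the moment, N m; "width": finger opening in m.
Only numpy, scipy, OpenCV 4.12 (cv2) and the standard library are available. Lean on these libraries where they do the work, as an engineer would, in place of code of your own. Each camera call takes 0.05 s, during which the arm holds its last target.

## Task

Put the loose tubing guide on the bent rod of the stand: thread its drilled hole over the rod's free end, slide it round the bend without letting it bind or straining the rod, and push it fully home against the stop collar near the post with a firm push of about 15 N, no harder. Leave it hanging there by itself with its tab upright, and do not disturb the other things on the bench.

Things in the scene. Friction and masses are not known exactly. Their poses are not given: they have to be found in the camera images.
- guide_tab (a point): point on the guide's black tab (24 along x, 12 thick in y, 42 mm high), 22 mm above the block, 34 above the hole's axis. Loose guide, 200 g: aluminium block 26 (x) x 36 (y) x 46 high; 16 mm hole along x, chamfered, a soft sprung nose in it rubs on the rod; solid below it but for a 10 mm deep notch. Tab clamped by hand up to 6 mm (x) and 7 mm (y) off the block's middle, not measured.
- stand: fixed stand, base 110 x 130 x 18 mm. Origin on the post's axis at bench level, z up. A level 12 mm steel rod, axis 130 mm up, leaves the post along +y, straight to y = 125 mm, then bends level to -x on a 45 mm radius (centre x = -45, y = 125 mm) through 58 to 78 degrees, then straight 60 mm to its end. It is rigid; over 25 N between guide and rod or stop is too much.
- rod_tip (a point): centre of the flat cut face of the rod's free end, on its axis, 130 mm above the bench. x along the rod from the free end into the rod, z up. From here: straight 60 mm, arc of 45 mm radius turning clockwise seen from above (by 90 degrees plus this x axis's angle in the stand's frame), then straight to the post.
- stop: dark steel stop collar (20 mm diameter, 14 long) clamped on the rod, its face 48 to 72 mm from the post's axis. Origin at the centre, on the rod's axis, of the face towards the bend; y along the rod away from the post, z up. Home: the block's end face on this face (block's middle 13 mm from it). A felt push of about 12 to 18 N held half a second is firm but gentle.
- jar_a: bystander: small clear capped jar near the rod, 32 mm diameter, 55 mm high, origin under its centre
- jar_b: bystander: small amber jar near the rod, 38 mm diameter, 60 mm high, origin under its centre
- spare_collar: bystander: spare dark steel collar lying flat, 30 mm diameter, 14 mm high, origin under its centre
- driver: bystander: screwdriver lying on the bench, black handle; origin under it
- beaker: bystander: glass beaker, 72 mm diameter, 85 mm high, origin under its centre
- reagent: bystander: amber reagent bottle, 70 mm diameter, 150 mm high, origin under its centre
Mind the look-alikes: they are no part of the job. What is shaped like the part that bears guide_tab but pink or purple is not meant.

How it is judged:
By the outcome, as a careful person would: the job done as asked, in the order asked, and still so for the second after the job is handed in, with the robot touching nothing.
It also fails if it takes over 72 s, if anything falls off the work surface, if the arm or the gripper's body presses on something with over 40 N, if the wrist force passes 120 N, or if a joint passes its speed limit or range.

## Working session

There is one attempt and no reset: what is moved stays moved. The work goes in short steps, Python scripts to look and compute and a tool call to move; the robot and the scene stay as the last step left them, time stands still between calls to the robot, and variables do not carry over. Pictures are saved under pics/ and viewed, and the job is handed in when it is done.

Besides the shell and the picture viewer there is one more tool, called as name(argument=value, ...) on one line, values as JSON. play_rows: Moves the arm, as the interface text tells. Its arguments: {"type":"object","properties":{"increments":{"type":"array","items":{"type":"number"}},"jaw":{"type":"number"},"force":{"type":"number"}},"required":["increments"]}

```bash
mkdir -p pics
python3 - <<'E'
from bench import *
import cv2
s=observe()
for k,v in s.items(): print(k,v)
print(tip_reach if not callable(tip_reach) else tip_reach())
for n in("side","top","wrist"):
    cv2.imwrite(f"pics/{n}0.png",get_image(n)[:,:,::-1]); c=calibration(n); print(n,c)
E
```

```text
time 0.0
qpos [-1.43910853  0.47783889  0.02230774  1.55642347 -0.0114805   1.10928714
 -0.08310919]
joint_velocities [ 0.00201315 -0.00155298  0.00012413 -0.0010357   0.00052439 -0.0006691
 -0.00073855]
joint_efforts [-1.25487537e-05 -5.82835114e+01  1.53440148e+00 -2.72623247e+01
 -5.44485846e-02  1.67736481e-02  1.52033972e-04]
eef_pos [0.16017231 0.65512625 0.2296669 ]
tcp_rot [-1.57261998e+00 -1.39643047e-04 -2.39737847e-01]
force [-0.74992119  0.25545345 -0.71596535]
moment [ 0.01168612 -0.0803322  -0.00313063]
width 0.08801928067857605
0.008
side {'camera_matrix': array([[508.81277553,   0.        , 281.81878972],
       [  0.        , 508.81277553, 211.81779383],
       [  0.        ,   0.        ,   1.        ]]), 'rvec': array([ 1.98088827, -0.83691136,  0.46306587]), 'tvec': array([-0.38368149,  0.2985008 ,  1.32384912])}
top {'camera_matrix': array([[453.61644961,   0.        , 275.27761931],
       [  0.        , 453.61644961, 205.52812646],
       [  0.        ,   0.        ,   1.        ]]), 'rvec': array([ 2.14161323, -2.09828622,  0.18280231]), 'tvec': array([-0.0162436 ,  0.54616784,  1.501854  ])}
wrist {'camera_matrix': array([[368.19270843,   0.        , 281.69393788],
       [  0.        , 368.19270843, 213.46058044],
       [  0.        ,   0.        ,   1.        ]]), 'T_tool_cam': array([[ 5.74573583e-04,  9.52049103e-01,  3.05944727e-01,
        -8.50373437e-02],
       [-3.10522652e-04, -3.05944593e-01,  9.52049268e-01,
        -1.53513879e-01],
       [ 9.99999787e-01, -6.42025128e-04,  1.19845131e-04,
        -1.29867302e-03],
       [ 0.00000000e+00,  0.00000000e+00,  0.00000000e+00,
         1.00000000e+00]])}
```

View pics/side0.png

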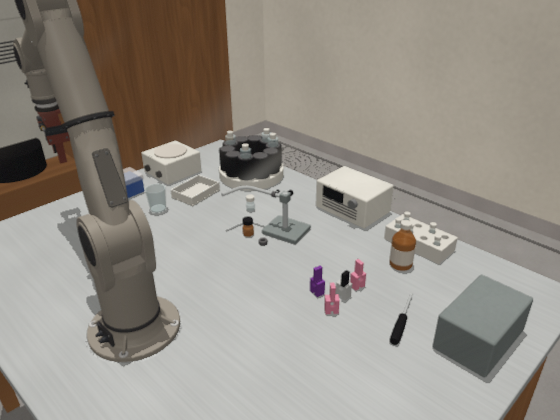

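View pics/top0.png

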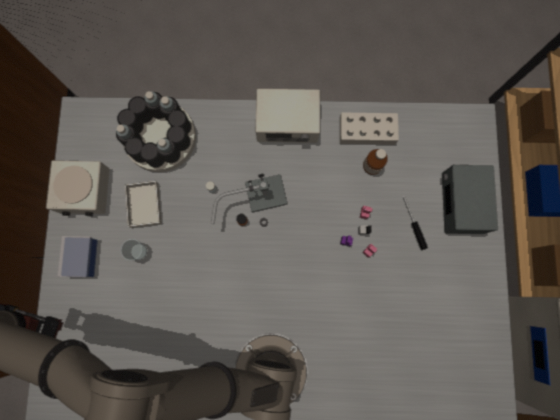

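View pics/wrist0.png

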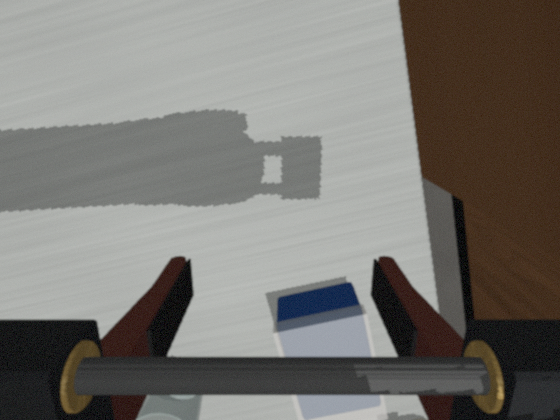

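```bash
cat > h.py <<'E'
import numpy as np, cv2
from bench import *
from scipy.spatial.transform import Rotation as Ro
def crop(src,out,x0,y0,x1,y1,f):
    im=cv2.imread(src)[y0:y1,x0:x1]; cv2.imwrite(out,cv2.resize(im,None,fx=f,fy=f,interpolation=cv2.INTER_CUBIC))
def RT(n,s=None):
    c=calibration(n)
    if n!="wrist":
        return c["camera_matrix"],cv2.Rodrigues(c["rvec"])[0],c["tvec"].reshape(3)
    T=np.eye(4);T[:3,:3]=Ro.from_euler('xyz',s["tcp_rot"]).as_matrix();T[:3,3]=s["eef_pos"]
    W=np.linalg.inv(T@c["T_tool_cam"]); return c["camera_matrix"],W[:3,:3],W[:3,3]
def proj(n,P,s=None):
    K,R,t=RT(n,s); p=(np.atleast_2d(P)@R.T+t)@K.T; return p[:,:2]/p[:,2:]
def atz(n,uv,z,s=None):
    K,R,t=RT(n,s); d=R.T@np.linalg.solve(K,[uv[0],uv[1],1.]); o=-R.T@t
    return o+d*(z-o[2])/d[2]
E
python3 - <<'E'
from h import *
crop("pics/top0.png","pics/t0a.png",195,160,305,245,7)
crop("pics/top0.png","pics/t0b.png",330,195,390,265,8)
crop("pics/side0.png","pics/s0a.png",215,180,325,255,7)
crop("pics/side0.png","pics/s0b.png",300,250,380,320,8)
E
```

```text
(no output)
```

View pics/t0a.png

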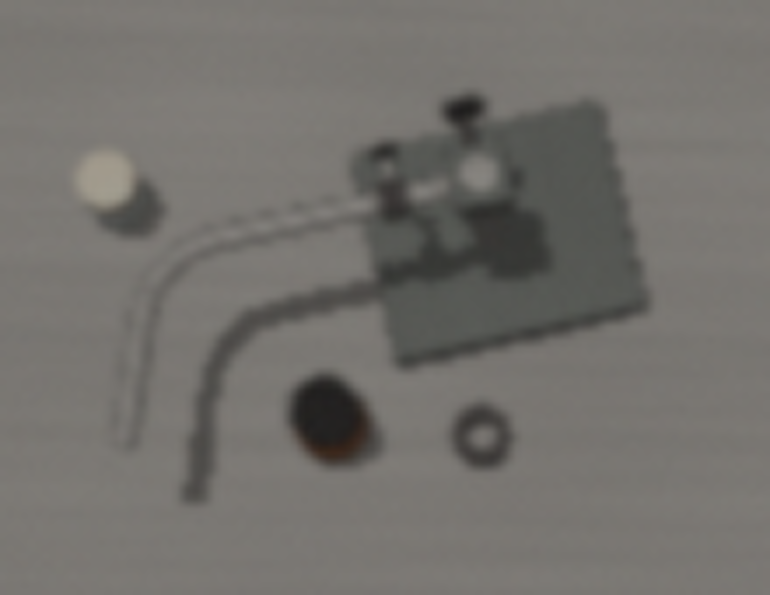

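View pics/t0b.png

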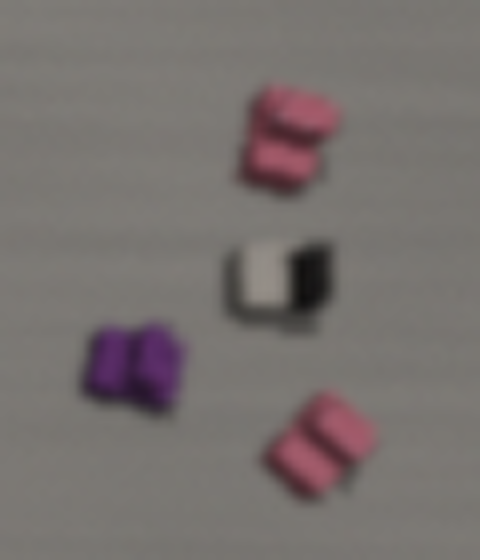

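View pics/s0a.png

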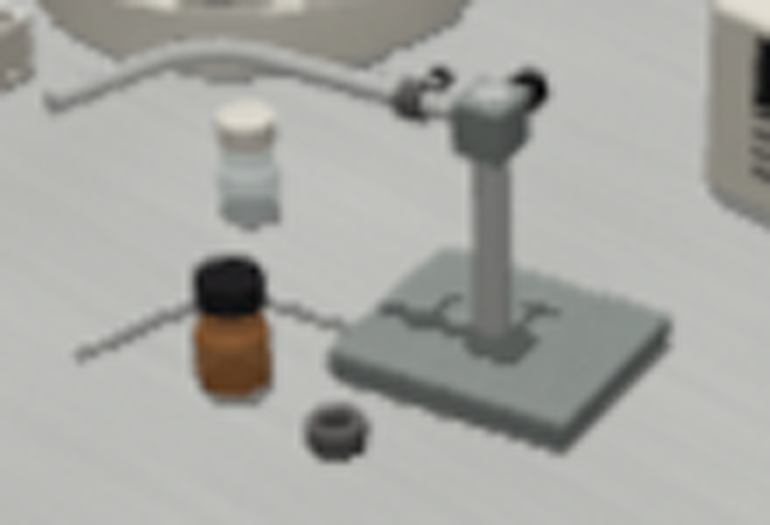

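View pics/s0b.png

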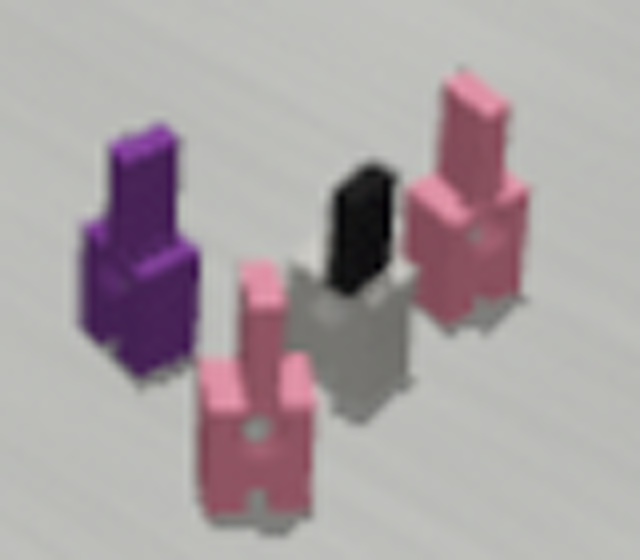

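Run:
```python
from h import *
t=lambda x,y:(195+x/7,160+y/7)
for n,p,z in [("tip",(125,447),.13),("postclamp",(480,172),.145),("arcmid",(160,275),.13),("str end",(385,200),.13),("basecorner1",(403,360),.018),("basecorner2",(645,305),.018),("bc3",(600,105),.018),("bc4",(358,150),.018),("jarA",(105,178),.055),("jarB",(328,412),.06),("coll",(482,437),.014)]:
    print(n,atz("top",t(*p),z).round(4))
b=lambda x,y:(330+x/8,195+y/8)
for n,p,z in [("blk tl",(243,243),.046),("blk bl",(240,305),.046),("blk br",(290,308),.046),("tab tr",(330,243),.088),("tab br",(325,308),.088)]:
    print(n,atz("top",b(*p),z).round(4))
sb=lambda x,y:(300+x/8,250+y/8)
sa=lambda x,y:(215+x/7,180+y/7)
print("side tip",atz("side",sa(52,102),.13), "tab top",atz("side",sb(375,170),.088))
print("side blk bottom corner", atz("side",sb(360,422),0),atz("side",sb(410,385),0))
for n in("side","top"):
    K,R,tt=RT(n); print(n,-R.T@tt)
```

```text
tip [0.4676 0.1937 0.13  ]
postclamp [0.5971 0.033  0.145 ]
arcmid [0.5486 0.1812 0.13  ]
str end [0.5863 0.0776 0.13  ]
basecorner1 [0.5299 0.0741 0.018 ]
basecorner2 [ 0.5601 -0.046   0.018 ]
bc3 [ 0.6625 -0.0215  0.018 ]
bc4 [0.6369 0.1001 0.018 ]
jarA [0.6115 0.2211 0.055 ]
jarB [0.4965 0.1069 0.06  ]
coll [0.4925 0.0339 0.014 ]
blk tl [ 0.4843 -0.2955  0.046 ]
blk bl [ 0.4577 -0.2939  0.046 ]
blk br [ 0.4569 -0.315   0.046 ]
tab tr [ 0.4789 -0.324   0.088 ]
tab br [ 0.4519 -0.3215  0.088 ]
side tip [0.46812131 0.19082879 0.13      ] tab top [ 0.47395365 -0.319699    0.088     ]
side blk bottom corner [ 0.45285024 -0.33641037  0.        ] [ 0.47998811 -0.33695013  0.        ]
side [-0.42581279 -0.9627692   0.93842935]
top [ 0.26340301 -0.0257543   1.57609777]
```

play_rows(increments=[0.03,-0.02,0.02,0,0,0.03,0.04,-0.026,0.015,0,0,0.03,0.042,-0.026,0.012,0,0,0.03,0.042,-0.026,0.012,0,0,0.03,0.042,-0.026,0.012,0,0,0.03,0.042,-0.026,0.012,0,0,0.03,0.042,-0.026,0.012,0,0,0.03,0.042,-0.03,0.01,0,0,0.03], jaw=100, force=30)

```text
time: 0.95
eef_pos: [0.4697, 0.4506, 0.3308]
tcp_rot: [-1.579, 0.006, 0.028]
force: [0.2, 0.0, -0.5]
width: 0.088
```

Run:
```python
from bench import *
s=observe()
for k,v in s.items(): print(k,v)
```

```text
time 0.95
qpos [-0.92998383  0.37284807  0.09568041  1.48795936 -0.03501595  1.29257829
  0.7680358 ]
joint_velocities [ 0.66054857  0.07783294  0.14091693 -0.30079363 -0.04610316  0.23776569
  1.10179307]
joint_efforts [-3.80281270e+00 -5.52097535e+01  1.97093993e+00 -2.77655929e+01
  6.66876580e-02  6.84513361e-04 -1.47083726e+00]
eef_pos [0.46972319 0.45055728 0.33076446]
tcp_rot [-1.57889238  0.00609982  0.02809049]
force [ 0.24320291  0.02203806 -0.48168029]
moment [ 0.04423477 -0.04186766 -0.00939207]
width 0.08797624567390741
```

play_rows(increments=[0.005,-0.047,0,0,0,0,0.005,-0.047,0,0,0,0,0.005,-0.047,0,0,0,0,0.005,-0.047,0,0,0,0,0,-0.047,0,0,0,0,0,-0.047,0,0,0,0,0,-0.047,0,0,0,0,0,-0.047,0,0,0,0])

```text
time: 1.75
eef_pos: [0.494, 0.0588, 0.3292]
tcp_rot: [-1.579, 0.004, 0.024]
force: [1.4, 0.2, -0.2]
width: 0.0879
```

play_rows(increments=[0,-0.047,0,0,0,0,0,-0.047,0,0,0,0,0,-0.047,0,0,0,0,-0.005,-0.047,0,0,0,0,-0.005,-0.047,0,0,0,0,-0.005,-0.047,-0.01,0,0,0,-0.005,-0.04,-0.02,0,0,0,-0.005,-0.02,-0.03,0,0,0])

```text
time: 2.55
eef_pos: [0.4657, -0.3022, 0.2721]
tcp_rot: [-1.583, -0.005, 0.02]
force: [0.8, 0.9, -0.2]
width: 0.0879
```

Run:
```python
from h import *
import json
s=observe(); im=get_image("wrist"); s2=observe()
print(s["eef_pos"],s["tcp_rot"],s2["eef_pos"],s2["joint_velocities"].max(),s["qpos"].round(2))
cv2.imwrite("pics/w1.png",im[:,:,::-1])
json.dump({k:np.array(s[k]).tolist() for k in("eef_pos","tcp_rot")},open("w1.json","w"))
K,R,t=RT("wrist",s)
print(proj("wrist",[[.47,-.312,.046],[.47,-.312,.088]],s))
```

```text
[ 0.46571136 -0.30217906  0.27207197] [-1.58279167 -0.00548694  0.02025677] [ 0.46170473 -0.30306844  0.26667835] 0.121753514965332 [-0.02  0.26  0.58  1.84 -0.15  1.08  2.21]
[[275.89436456 182.92223727]
 [274.71600503 193.23354344]]
```

View pics/w1.png

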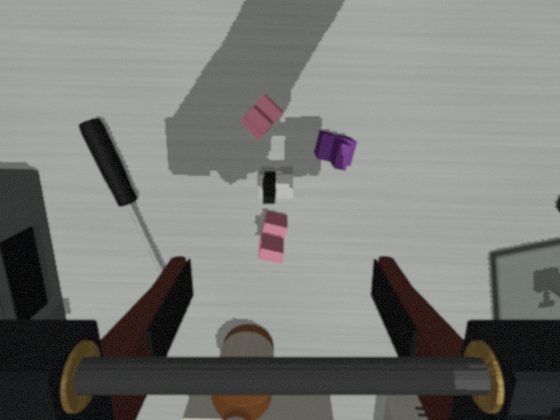

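Run:
```python
from h import *
crop("pics/w1.png","pics/w1a.png",240,155,320,220,9)
```

```text
(no output)
```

View pics/w1a.png

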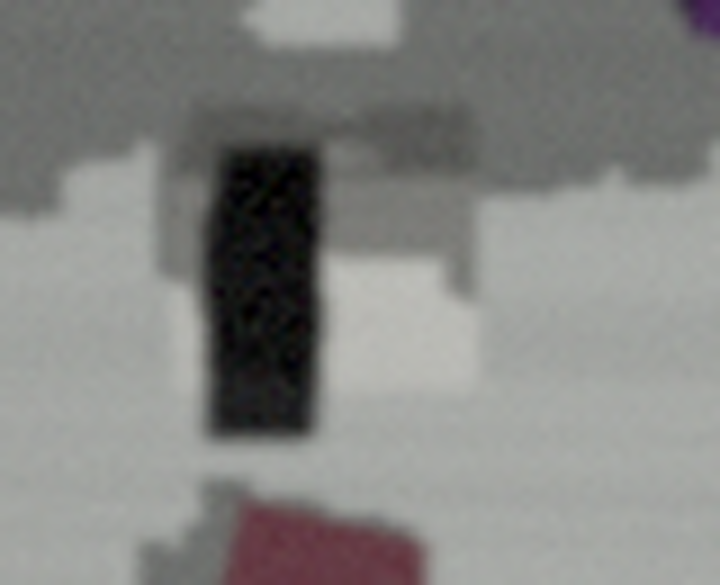

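Run:
```python
from h import *
import json
s=json.load(open("w1.json"))
w=lambda x,y:(240-.5+x/9+.5/9,155-.5+y/9)
for p,z in [((165,175),.046),((478,178),.046),((478,392),.046),((172,392),.046),((208,435),.088),((315,435),.088),((222,150),.046),((322,150),.046)]:
    print(p,z,atz("wrist",w(*p),z,s).round(4))
```

```text
(165, 175) 0.046 [ 0.4608 -0.331   0.046 ]
(478, 178) 0.046 [ 0.4603 -0.2946  0.046 ]
(478, 392) 0.046 [ 0.4862 -0.2938  0.046 ]
(172, 392) 0.046 [ 0.487  -0.3302  0.046 ]
(208, 435) 0.088 [ 0.4797 -0.3234  0.088 ]
(315, 435) 0.088 [ 0.4795 -0.312   0.088 ]
(222, 150) 0.046 [ 0.4577 -0.3244  0.046 ]
(322, 150) 0.046 [ 0.4574 -0.3128  0.046 ]
```

play_rows(increments=[0.002,-0.005,-0.03,0.006,0.003,0.005,0.002,-0.005,-0.035,0.006,0.003,0.005,0.002,-0.005,-0.035,0,0,0,0,0,-0.02,0,0,0,0,0,0,0,0,0], jaw=45)

```text
time: 3.1
eef_pos: [0.4653, -0.319, 0.1406]
tcp_rot: [-1.567, 0.012, 0.024]
force: [0.3, 0.0, 0.5]
width: 0.0514
```

```bash
cat >> h.py <<'E'
import json
def shot(n,f):
    s=observe(); im=get_image(n); cv2.imwrite(f"pics/{f}.png",im[:,:,::-1])
    json.dump({k:np.array(s[k]).tolist() for k in("eef_pos","tcp_rot")},open(f"{f}.json","w"))
    print(s["time"],s["eef_pos"].round(4),s["tcp_rot"].round(4),s["force"].round(2),s["moment"].round(3),round(s["width"],4),s["qpos"].round(2)); return s
E
python3 - <<'E'
from h import *
s=shot("wrist","w2")
print(proj("wrist",[[.4685,-.318,.046],[.4685,-.318,.088]],s))
crop("pics/w2.png","pics/w2a.png",200,150,360,270,5)
E
```

```text
3.1 [ 0.4653 -0.319   0.1406] [-1.5668  0.012   0.0236] [0.28 0.04 0.48] [ 0.057 -0.037  0.055] 0.0514 [ 0.09  0.45  0.52  1.93 -0.28  0.85  2.35]
[[284.03675203 226.66436389]
 [284.76355913 249.41905344]]
```

View pics/w2a.png

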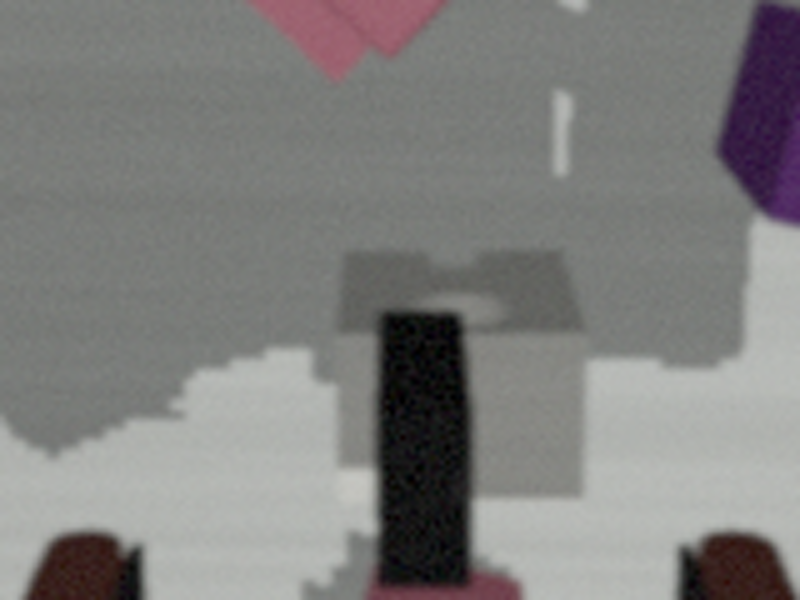

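Run:
```python
from h import *
s=json.load(open("w2.json"))
w=lambda x,y:(200-.5+(x+.5)/5,150-.5+(y+.5)/5)
for p,z in [((337,333),.046),((585,333),.046),((583,497),.046),((338,497),.046),((382,313),.046),((461,313),.046),((470,497),.046),((378,585),.088),((470,585),.088)]:
    print(p,z,atz("wrist",w(*p),z,s).round(4))
```

```text
(337, 333) 0.046 [ 0.4609 -0.3303  0.046 ]
(585, 333) 0.046 [ 0.4601 -0.2951  0.046 ]
(583, 497) 0.046 [ 0.4852 -0.2941  0.046 ]
(338, 497) 0.046 [ 0.486  -0.3299  0.046 ]
(382, 313) 0.046 [ 0.4578 -0.324   0.046 ]
(461, 313) 0.046 [ 0.4576 -0.3128  0.046 ]
(470, 497) 0.046 [ 0.4856 -0.3106  0.046 ]
(378, 585) 0.088 [ 0.48   -0.3236  0.088 ]
(470, 585) 0.088 [ 0.4798 -0.3123  0.088 ]
```

play_rows(increments=[0.002,0.0005,-0.03,-0.004,-0.012,0.006,0.0015,0.0005,-0.03,0,0,0,0,0,-0.02,0,0,0,0,0,0,0,0,0])

```text
time: 3.55
eef_pos: [0.4745, -0.3194, 0.0663]
tcp_rot: [-1.576, -0.012, 0.032]
force: [0.2, 0.0, 0.1]
width: 0.0392
```

play_rows(increments=[-0.005,0.001,-0.008,0.005,0.01,0,0,0,0,0,0,0])

```text
time: 3.75
eef_pos: [0.471, -0.319, 0.0608]
tcp_rot: [-1.572, -0.005, 0.033]
force: [-0.5, -0.8, -0.7]
width: 0.0395
```

play_rows(increments=[-0.003,0.001,-0.005,0,0.006,0,0,0,0,0,0,0])

```text
time: 3.95
eef_pos: [0.469, -0.3186, 0.0577]
tcp_rot: [-1.573, -0.001, 0.033]
force: [-0.4, -0.5, -0.1]
width: 0.0394
```

play_rows(increments=[0,0,0,0,0,0,0,0,0,0,0,0,0,0,0,0,0,0,0,0,0,0,0,0,0,0,0,0,0,0], jaw=0, force=60)

```text
time: 4.45
eef_pos: [0.4697, -0.3189, 0.0588]
tcp_rot: [-1.574, -0.003, 0.033]
force: [0.7, -0.3, -1.5]
width: 0.0116
```

Run:
```python
from h import *
s=shot("wrist","w3")
crop("pics/w3.png","pics/w3a.png",200,150,360,270,5)
```

```text
4.45 [ 0.4697 -0.3189  0.0588] [-1.5735 -0.0031  0.0326] [ 0.7  -0.29 -1.46] [-0.074 -0.012 -0.013] 0.0116 [ 0.15  0.56  0.45  1.97 -0.37  0.68  2.43]
```

View pics/w3a.png

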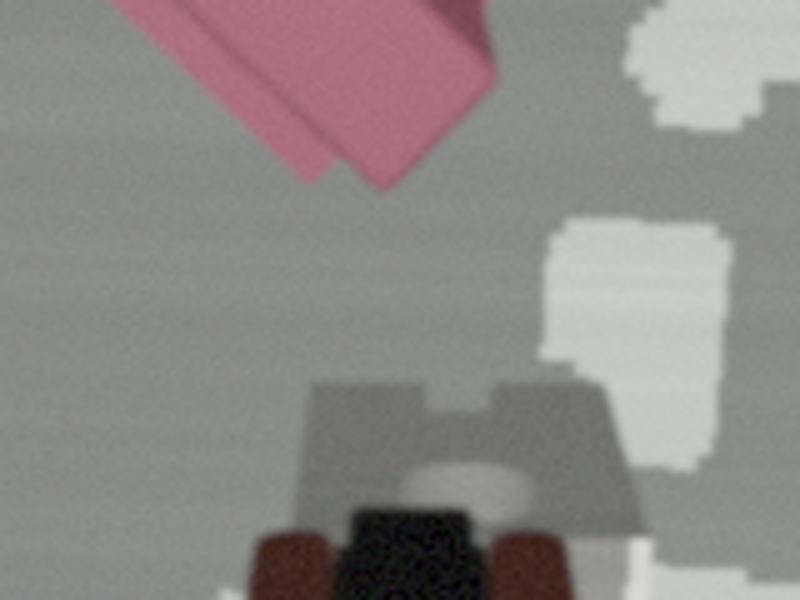

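Run:
```python
from h import *
s=json.load(open("w3.json"))
w=lambda x,y:(200-.5+(x+.5)/5,150-.5+(y+.5)/5)
R=Ro.from_euler('xyz',s["tcp_rot"]).as_matrix()
for p,z in [((650,537),.046),((293,537),.046),((600,382),.0),((312,382),0),((424,384),0),((492,384),0),((355,512),.046),((470,512),.046)]:
    P=atz("wrist",w(*p),z,s); print(p,z,P.round(4),"tool",(R.T@(P-s["eef_pos"])).round(4))
# hole ellipse on front face plane x
```

```text
(650, 537) 0.046 [ 0.4596 -0.2968  0.046 ] tool [-0.0094  0.0127  0.0225]
(293, 537) 0.046 [ 0.4608 -0.3319  0.046 ] tool [-0.0094  0.0128 -0.0127]
(600, 382) 0.0 [ 0.4601 -0.2973  0.    ] tool [-0.0091  0.0587  0.0221]
(312, 382) 0 [ 0.4613 -0.3325  0.    ] tool [-0.0091  0.0588 -0.0132]
(424, 384) 0 [ 0.4611 -0.3188  0.    ] tool [-0.0088  0.0588  0.0005]
(492, 384) 0 [ 0.4608 -0.3105  0.    ] tool [-0.0088  0.0588  0.0089]
(355, 512) 0.046 [ 0.4579 -0.3259  0.046 ] tool [-0.012   0.0128 -0.0066]
(470, 512) 0.046 [ 0.4575 -0.3146  0.046 ] tool [-0.012   0.0128  0.0047]
```

play_rows(increments=[0,0,0.02,0,0,0,0,0,0.04,0,0,0,0,0,0.045,0,0,0,0.01,0.02,0.045,0,0,0,0.015,0.035,0.03,0,0,0,0.015,0.045,0.02,0,0,0,0.015,0.045,0.02,0,0,0,0.01,0.045,0.02,0,0,0])

```text
time: 5.3
eef_pos: [0.5261, -0.1321, 0.3016]
tcp_rot: [-1.572, 0.008, 0.015]
force: [0.8, -0.1, -2.3]
width: 0.0116
```

play_rows(increments=[0.01,0.045,0.01,0,0,0,0.01,0.045,0.01,0,0,0,0.01,0.045,0,0,0,0,0.01,0.045,0,0,0,0,0.01,0.035,0,0,0,0,0,0.02,0,0,0,0,0,0,0,0,0,0,0,0,0,0,0,0])

```text
time: 6.1
eef_pos: [0.5754, 0.1206, 0.323]
tcp_rot: [-1.57, 0.007, 0.026]
force: [0.4, -1.0, -1.4]
width: 0.0113
```

Run:
```python
from h import *
s=shot("wrist","w4")
```

```text
6.1 [0.5754 0.1206 0.323 ] [-1.57    0.0069  0.0263] [ 0.38 -0.97 -1.41] [-0.012 -0.026 -0.001] 0.0113 [-0.63  0.27  0.4   1.67 -0.11  1.23  1.39]
```

View pics/w4.png

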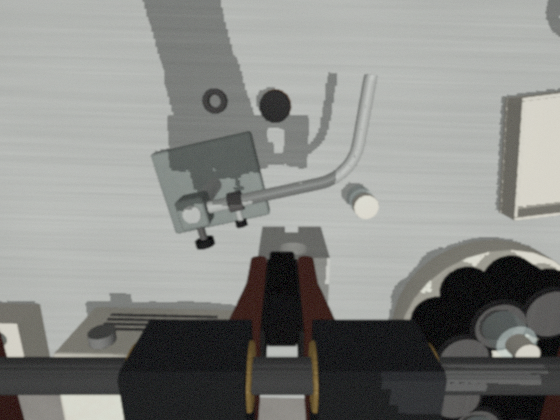

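Run:
```python
from h import *
crop("pics/w4.png","pics/w4a.png",300,65,400,195,6)
crop("pics/w4.png","pics/w4b.png",180,160,300,235,6)
```

```text
(no output)
```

View pics/w4a.png

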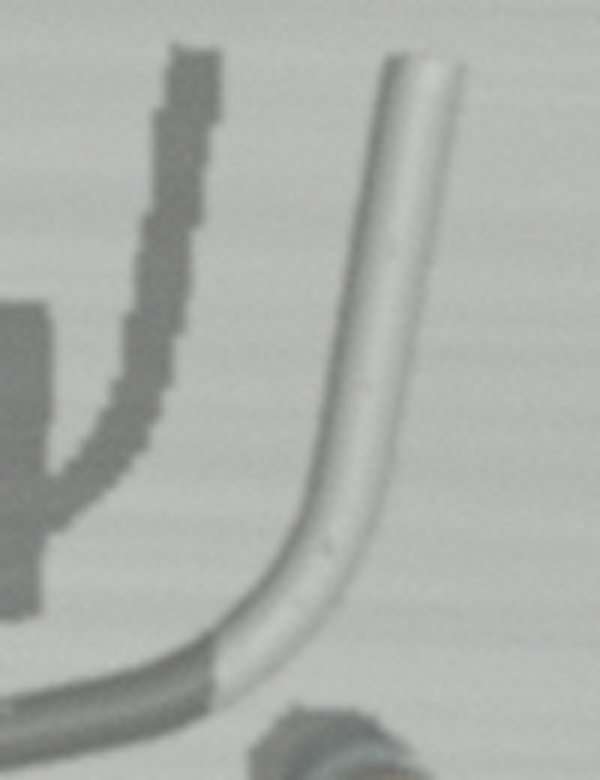

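View pics/w4b.png

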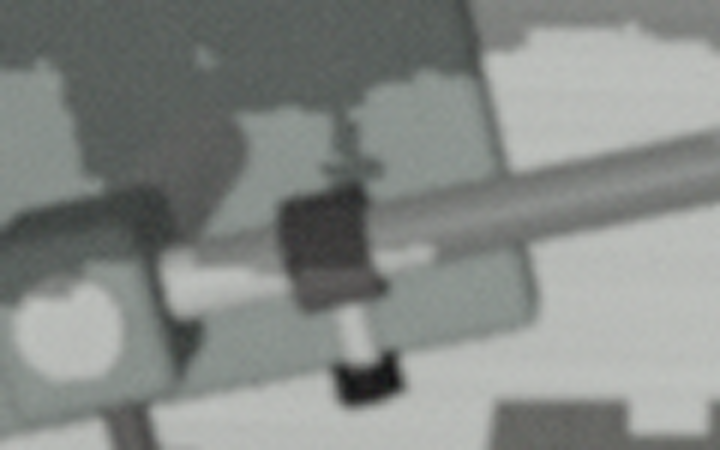

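```bash
cat > fit.py <<'E'
from h import *
from scipy.optimize import least_squares
def rod(p,n=400):
    X,Y,yaw,th=p
    y0=np.linspace(.02,.125,100); A=np.c_[0*y0,y0]
    a=np.linspace(0,th,150)[1:]; B=np.c_[-.045+.045*np.cos(a),.125+.045*np.sin(a)]
    d=np.array([-np.sin(th),np.cos(th)]); l=np.linspace(0,.06,100)[1:]; C=B[-1]+l[:,None]*d
    Q=np.r_[A,B,C]; T=np.r_[np.c_[0*y0,0*y0+1],np.c_[-np.sin(a),np.cos(a)],np.tile(d,(99,1))]
    c,s=np.cos(yaw),np.sin(yaw); M=np.array([[c,-s],[s,c]])
    return np.c_[Q@M.T+[X,Y],0*Q[:,0]+.13],np.c_[T@M.T,0*Q[:,0]]
def sil(p,n,s):
    P,T=rod(p); K,R,t=RT(n,s); o=-R.T@t; v=P-o
    nn=np.cross(T,v); nn/=np.linalg.norm(nn,axis=1)[:,None]
    return proj(n,P+.006*nn,s),proj(n,P-.006*nn,s),proj(n,P,s)
def dist(q,poly):
    d=np.linalg.norm(poly-q,axis=1); i=np.argmin(d); j0=max(i-1,0); j1=min(i+1,len(poly)-1)
    t=poly[j1]-poly[j0]; t/=np.linalg.norm(t); r=q-poly[i]; return t[0]*r[1]-t[1]*r[0]
E
cat > f1.py <<'E'
from fit import *
s=json.load(open("w4.json"))
wa=lambda x,y:np.array((300-.5+(x+.5)/6,65-.5+(y+.5)/6)); wb=lambda x,y:np.array((180-.5+(x+.5)/6,160-.5+(y+.5)/6))
L=[wa(*q) for q in [(381,100),(365,200),(349,300),(332,400),(303,500),(262,580),(208,638),(100,680),(0,700)]]+[wb(*q) for q in[(720,130),(600,158),(500,185)]]
Rr=[wa(*q) for q in [(460,100),(447,200),(430,300),(407,400),(378,500),(335,610),(280,665),(210,715),(100,750),(0,770)]]+[wb(*q) for q in[(720,203),(600,228),(520,247)]]
tip=wa(425,58)
def res(p,full=False):
    a,b,c=sil(p,"wrist",s)
    if a[-1,0]>b[-1,0]: a,b=b,a
    return np.array([dist(q,a) for q in L]+[dist(q,b) for q in Rr]+list(c[-1]-tip))
f=least_squares(res,[.597,.033,.24,1.19])
print(f.x,np.degrees(f.x[2:]),np.abs(f.fun).max(),f.fun.round(1))
P,T=rod(f.x); print("tip",P[-1],"dir into rod deg",np.degrees(np.arctan2(-T[-1,1],-T[-1,0])))
K,R,t=RT("wrist",s)
# stop face pixel
q=atz("wrist",wb(374,237),.13,s); c_,s_=np.cos(f.x[2]),np.sin(f.x[2]); d=q[:2]-f.x[:2]; print("stop y",-s_*d[0]+c_*d[1], c_*d[0]+s_*d[1],q)
# check in other cams
np.save("rod.npy",f.x)
for n,st in(("top",None),("side",None)):
    print(n,proj(n,P[[-1,-100,-175,-248,60]]).round(1))
E
python3 f1.py
```

```text
[0.59956231 0.03581763 0.25517075 1.21723432] [14.62020714 69.74238918] 1.402130424608693 [ 0.1  0.4  0.7  0.9 -0.4  0.   1.   0.7  0.3  0.3  0.3  1.  -0.7  0.3
  0.7  0.  -1.4  0.1 -0.6 -0.3 -0.4 -0.8 -0.3 -0.7 -0.5  0.8  0. ]
tip [0.46917873 0.19608799 0.13      ] dir into rod deg -5.637403674332874
stop y 0.047195139555007946 -0.001371795477523927 [0.58632238 0.08113834 0.13      ]
top [[212.1 223.4]
 [214.8 205.2]
 [218.4 197.7]
 [225.5 193.6]
 [238.  190.7]]
side [[221.6 193.9]
 [236.6 188.2]
 [244.4 186.7]
 [252.  187.4]
 [262.7 190.3]]
```

play_rows(increments=[-0.034,0.015,0,0,-0.003,-0.025,-0.034,0.015,0,0,-0.003,-0.025,-0.034,0.015,0,0,0,-0.025,-0.034,0.015,-0.02,0,0,-0.025,-0.034,0.015,-0.03,0,0,-0.025,0,0,-0.04,0,0,0,0,0,-0.03,0,0,0,0,0,0,0,0,0])

```text
time: 6.95
eef_pos: [0.401, 0.1814, 0.2009]
tcp_rot: [-1.569, -0.003, -0.129]
force: [-0.8, 0.3, -2.3]
width: 0.0113
```

play_rows(increments=[0.005,0.006,-0.02,0,0,0.015,0.01,0.006,-0.016,0,0,0.01,0.01,0,0,0,0,0,0,0,0,0,0,0])

```text
time: 7.35
eef_pos: [0.4313, 0.1896, 0.1692]
tcp_rot: [-1.566, -0.008, -0.113]
force: [0.4, 0.2, -1.9]
width: 0.0115
```

play_rows(increments=[-0.003,0.005,-0.013,-0.004,0.007,0.014,0,0,0,0,0,0])

```text
time: 7.55
eef_pos: [0.4296, 0.1944, 0.1576]
tcp_rot: [-1.569, -0.003, -0.101]
force: [0.4, -0.3, -1.2]
width: 0.0118
```

Run:
```python
from h import *
s=shot("wrist","w5"); shot("top","t5"); shot("side","s5")
crop("pics/t5.png","pics/t5a.png",190,180,290,255,8)
crop("pics/s5.png","pics/s5a.png",190,160,290,235,8)
```

```text
7.55 [0.4296 0.1944 0.1576] [-1.5691 -0.0034 -0.1006] [ 0.42 -0.33 -1.22] [-0.     0.084 -0.017] 0.0118 [-0.81  0.24  0.29  2.12 -0.09  0.79  1.01]
7.6 [0.4303 0.1942 0.1584] [-1.5684 -0.0046 -0.1015] [-0.34 -0.37 -2.19] [-0.024  0.04  -0.023] 0.0117 [-0.81  0.24  0.29  2.12 -0.09  0.79  1.01]
7.65 [0.4304 0.1942 0.1585] [-1.5682 -0.0049 -0.1015] [ 0.19  0.54 -2.84] [-0.001  0.034  0.032] 0.0118 [-0.81  0.24  0.29  2.12 -0.09  0.79  1.01]
```

View pics/w5.png

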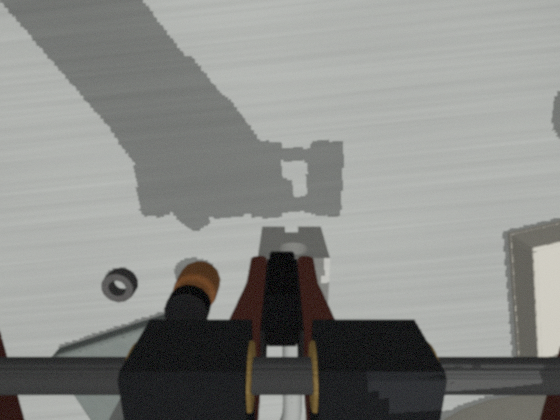

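View pics/t5a.png

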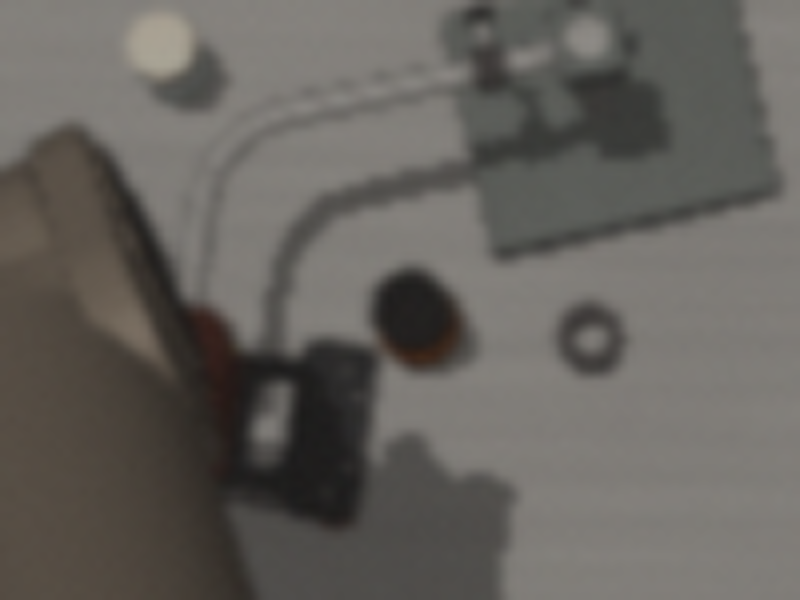

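View pics/s5a.png

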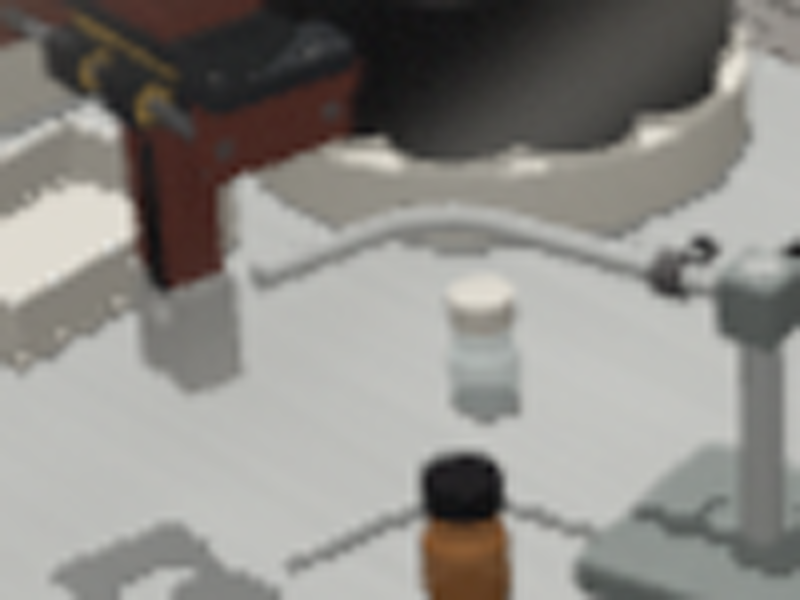

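```bash
cat > ov.py <<'E'
from fit import *
def blk(s,off=(.0038,.0248,.00475)):
    R=Ro.from_euler('xyz',s["tcp_rot"]).as_matrix(); o=np.array(s["eef_pos"])
    c=[]
    for dx in(-.013,.013):
        for dy in(-.012,.034):
            for dz in(-.018,.018): c.append(o+R@(np.array(off)+[dx,dy,dz]))
    hole=[o+R@(np.array(off)+[dx,0,0]) for dx in(-.013,.013)]
    return np.array(c),np.array(hole)
def over(src,n,s,p,out,x0,y0,x1,y1,f,off=(.0038,.0248,.00475)):
    im=cv2.resize(cv2.imread(src)[y0:y1,x0:x1],None,fx=f,fy=f,interpolation=cv2.INTER_CUBIC)
    T=lambda q:[tuple(int(v) for v in ((np.array(a)-[x0,y0]+.5)*f-.5)) for a in q]
    ws=s if n=="wrist" else None
    a,b,c=sil(p,n,ws)
    for l,col in((a,(0,0,255)),(b,(0,0,255)),(c,(0,255,255))): cv2.polylines(im,[np.array(T(l))],False,col,1)
    C,H=blk(s,off); q=T(proj(n,C,ws))
    for i in range(8):
        for j in range(i):
            if bin(i^j).count("1")==1: cv2.line(im,q[i],q[j],(0,255,0),1)
    h=T(proj(n,H,ws)); cv2.line(im,h[0],h[1],(255,0,255),1)
    cv2.imwrite(out,im)
E
python3 - <<'E'
from ov import *
p=np.load("rod.npy"); 
s=json.load(open("s5.json")); over("pics/s5.png","side",s,p,"pics/s5o.png",190,160,290,235,8)
s=json.load(open("t5.json")); over("pics/t5.png","top",s,p,"pics/t5o.png",190,180,290,255,8)
s=json.load(open("w5.json")); over("pics/w5.png","wrist",s,p,"pics/w5o.png",220,215,360,420,4)
c,h=blk(s);print(h)
E
```

```text
[[0.42102995 0.20010074 0.13281602]
 [0.44689824 0.19748847 0.13290335]]
```

View pics/s5o.png

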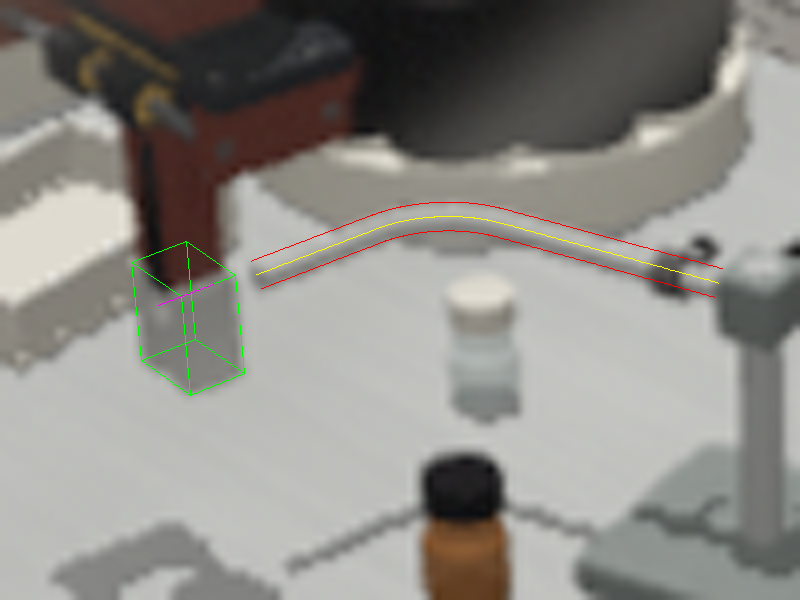

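View pics/w5o.png

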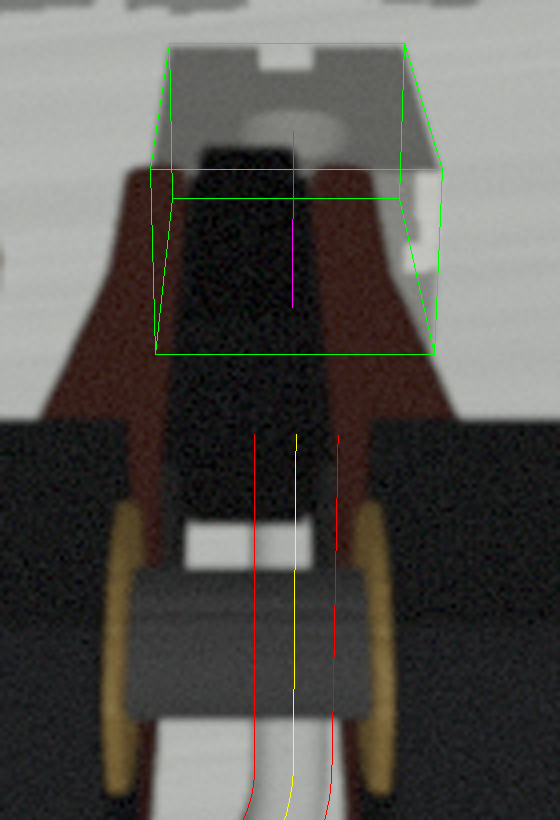

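View pics/t5o.png

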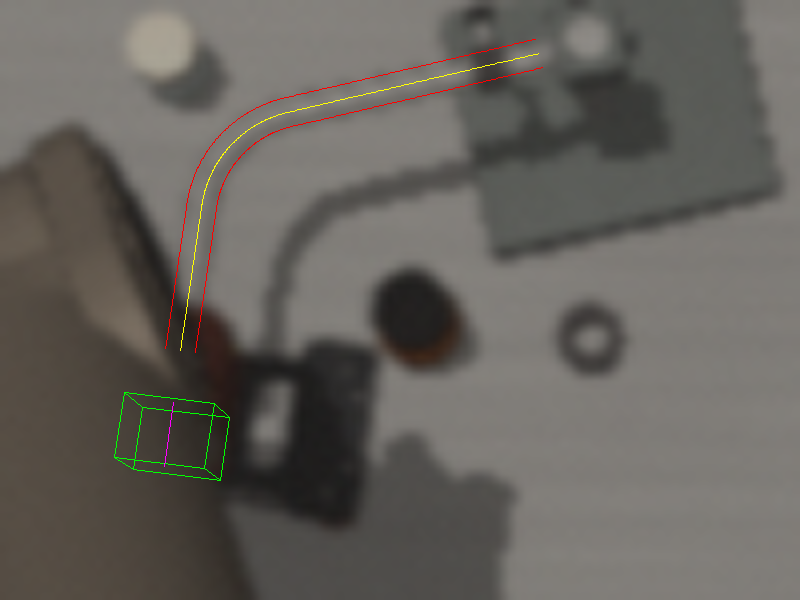

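Run:
```python
from ov import *
p=np.load("rod.npy"); 
s=json.load(open("s5.json")); over("pics/s5.png","side",s,p,"pics/s5p.png",204,182,240,212,20)
over("pics/top0.png","top",s,p,"pics/t5p.png",205,185,245,228,14)
```

```text
(no output)
```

View pics/s5p.png

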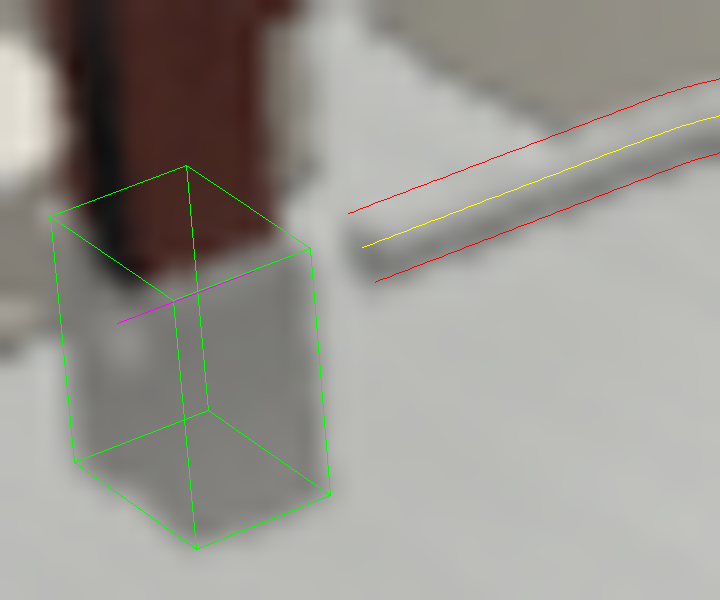

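View pics/t5p.png

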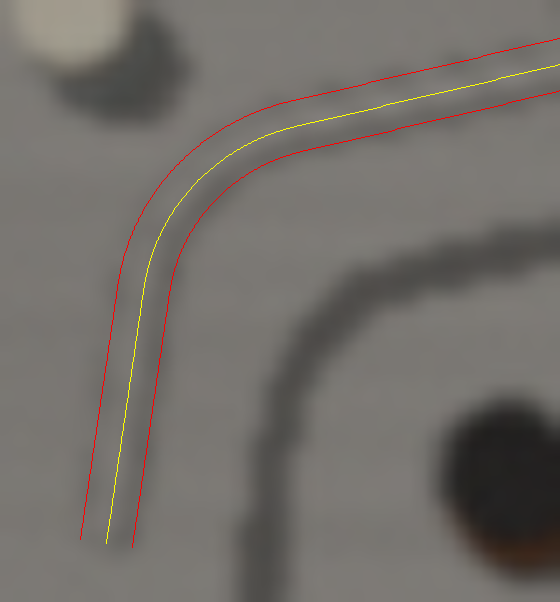

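play_rows(increments=[0,0,-0.003,0,0.004,0.003,0.006,-0.0006,-0.0005,0,0,0,0.006,-0.0006,-0.0005,0,0,0,0,0,0,0,0,0])

```text
time: 8.1
eef_pos: [0.4433, 0.1931, 0.155]
tcp_rot: [-1.568, -0.002, -0.098]
force: [-0.7, 0.1, -1.4]
width: 0.0114
```

play_rows(increments=[0.004,-0.0004,0,0,0,0,0.004,-0.0004,0,0,0,0,0.003,-0.0003,0,0,0,0])

```text
time: 8.4
eef_pos: [0.4552, 0.1918, 0.1549]
tcp_rot: [-1.568, -0.001, -0.098]
force: [0.3, -0.2, -1.9]
width: 0.0115
```

Run:
```python
from ov import *
p=np.load("rod.npy"); s=shot("side","s6")
over("pics/s6.png","side",s,p,"pics/s6p.png",204,182,240,212,20)
crop("pics/s6.png","pics/s6q.png",204,182,240,212,16)
```

```text
8.4 [0.4552 0.1918 0.1549] [-1.5679e+00 -1.3000e-03 -9.7800e-02] [ 0.33 -0.24 -1.86] [ 0.028  0.036 -0.023] 0.0115 [-0.78  0.28  0.3   2.07 -0.11  0.8   1.06]
```

View pics/s6q.png

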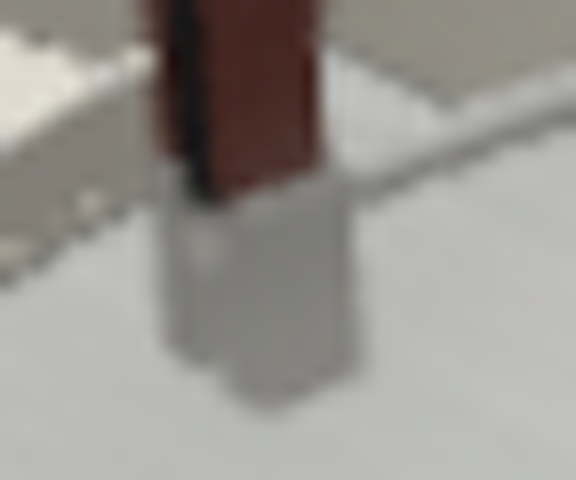

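play_rows(increments=[0.003,-0.0003,0,0,0,0,0.003,-0.0003,0,0,0,0,0.003,-0.0003,0,0,0,0])

```text
time: 8.75
eef_pos: [0.4639, 0.1907, 0.1544]
tcp_rot: [-1.569, 0.001, -0.098]
force: [-0.8, -0.8, -4.0]
width: 0.012
```

play_rows(increments=[0.003,-0.0003,0,0,0,0,0.003,-0.0003,0,0,0,0,0.003,-0.0003,0,0,0,0])

```text
time: 9.05
eef_pos: [0.473, 0.1894, 0.1539]
tcp_rot: [-1.57, 0.002, -0.097]
force: [-1.2, -0.3, -4.1]
width: 0.0118
```

Run:
```python
from ov import *
p=np.load("rod.npy"); s=shot("wrist","w7"); print(blk(s)[1],rod(p)[0][-1])
over("pics/w7.png","wrist",s,p,"pics/w7o.png",220,215,360,365,5)
```

```text
9.05 [0.473  0.1894 0.1539] [-1.5697  0.0022 -0.0974] [-1.22 -0.28 -4.14] [-0.028  0.175 -0.012] 0.0118 [-0.75  0.31  0.3   2.04 -0.13  0.81  1.09]
[[0.46428585 0.19504847 0.12909666]
 [0.49016255 0.19251996 0.12904073]] [0.46917873 0.19608799 0.13      ]
```

View pics/w7o.png

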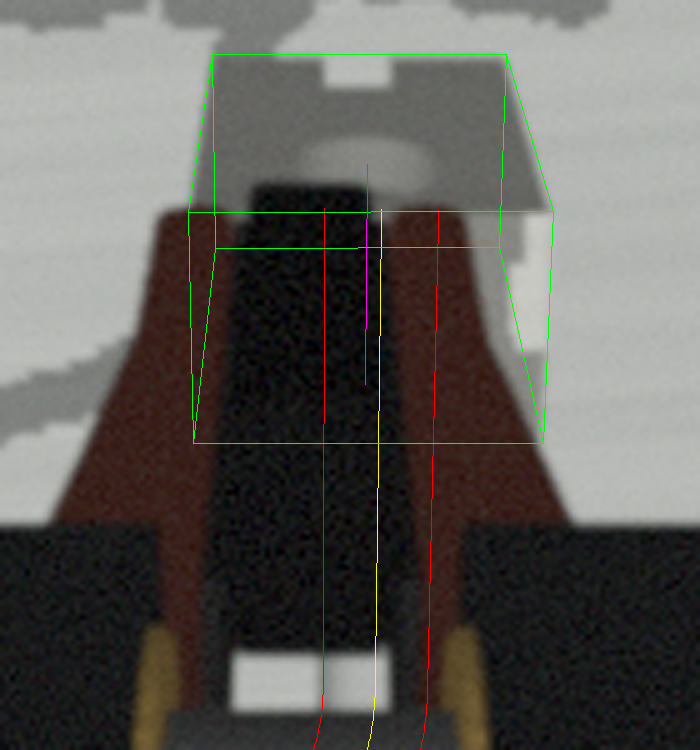

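play_rows(increments=[0.003,0.0006,0.0003,0,0,0,0.003,0.0003,0.0003,0,0,0,0.003,-0.0003,0.0003,0,0,0])

```text
time: 9.4
eef_pos: [0.483, 0.1899, 0.1548]
tcp_rot: [-1.57, 0.002, -0.098]
force: [-1.5, 0.7, -4.4]
width: 0.0119
```

play_rows(increments=[0,0.001,0,0,0,0,0,0.001,0,0,0,0])

```text
time: 9.6
eef_pos: [0.4839, 0.1915, 0.1548]
tcp_rot: [-1.57, 0.001, -0.098]
force: [-1.0, -1.6, -3.3]
width: 0.0115
```

play_rows(increments=[0,0.001,0,0,0,0])

```text
time: 9.7
eef_pos: [0.4839, 0.1917, 0.1548]
tcp_rot: [-1.572, 0.001, -0.099]
force: [0.1, -5.2, -2.0]
width: 0.0118
```

play_rows(increments=[0,-0.001,0,0.001,0,0.001,0,-0.001,0,0,0,0,0,-0.001,0,0,0,0])

```text
time: 10.0
eef_pos: [0.484, 0.1903, 0.155]
tcp_rot: [-1.568, 0.001, -0.097]
force: [-0.1, 1.5, -4.0]
width: 0.0116
```

play_rows(increments=[0,-0.001,0,0,0,0])

```text
time: 10.1
eef_pos: [0.484, 0.1897, 0.1552]
tcp_rot: [-1.567, 0.0, -0.096]
force: [0.1, 0.9, -3.9]
width: 0.0121
```

play_rows(increments=[0,-0.001,0,0,0,0,0,-0.001,0,0,0,0])

```text
time: 10.3
eef_pos: [0.484, 0.188, 0.1552]
tcp_rot: [-1.567, 0.0, -0.096]
force: [0.0, 0.2, -4.9]
width: 0.0119
```

play_rows(increments=[0,-0.001,0,0,0,0])

```text
time: 10.4
eef_pos: [0.484, 0.1871, 0.1552]
tcp_rot: [-1.566, 0.0, -0.096]
force: [-0.7, 3.5, -5.5]
width: 0.012
```

play_rows(increments=[0,0.0022,-0.001,0,0,-0.002,0,0.0002,-0.001,0,0,0,0,0,-0.001,0,0,0])

```text
time: 10.7
eef_pos: [0.4843, 0.1889, 0.1524]
tcp_rot: [-1.567, -0.0, -0.099]
force: [-2.9, -1.4, 7.0]
width: 0.0121
```

play_rows(increments=[0,0,-0.001,0,0,0])

```text
time: 10.8
eef_pos: [0.4845, 0.1889, 0.1523]
tcp_rot: [-1.567, -0.0, -0.099]
force: [-6.0, -2.6, 12.4]
width: 0.0117
```

play_rows(increments=[0,0.0006,0.0022,0,0,0.001,0.003,-0.0003,0.0002,0,0,0,0.003,-0.0003,0,0,0,0,0.003,-0.0003,0,0,0,0,0.003,-0.0003,0,0,0,0])

```text
time: 11.3
eef_pos: [0.4962, 0.1878, 0.154]
tcp_rot: [-1.568, 0.002, -0.097]
force: [-0.8, 0.2, -3.8]
width: 0.0119
```

```bash
cat > plan.py <<'E'
from fit import *
import sys
OFF=np.array([.0038,.0248,.00565]); ZT=.1547
p=np.load("rod.npy").copy(); p[1]+=.0005
P,T=rod(p); P=P[::-1,:2]; S=np.r_[0,np.cumsum(np.linalg.norm(np.diff(P,axis=0),axis=1))]
def at(s): return np.array([np.interp(s,S,P[:,0]),np.interp(s,S,P[:,1])]).T
def pose(s):  # block centre at arc length s
    u=np.linspace(-.013,.013,27); Q=at(s+u); c=Q.mean(0); d=Q[-1]-Q[0]; a=np.arctan2(d[1],d[0])
    n=np.array([-np.sin(a),np.cos(a)]); l=(Q-at(s))@n; m=(l.max()+l.min())/2
    return at(s)+n*m,a,(l.max()-l.min())/2
def tcp(s):
    c,a,_=pose(s); x=np.array([np.cos(a),np.sin(a)]); z=np.array([-np.sin(a),np.cos(a)])
    return c-OFF[0]*x-OFF[2]*z,a
def cur(st):
    R=Ro.from_euler('xyz',st["tcp_rot"]).as_matrix(); h=np.array(st["eef_pos"])+R@OFF
    ss=np.linspace(.0,S[-1]-.013,2000); C=np.array([pose(x)[0] for x in ss[::8]]); i=np.argmin(np.linalg.norm(C-h[:2],axis=1)); s=ss[::8][i]
    c,a,_=pose(s); n=np.array([-np.sin(a),np.cos(a)]); t=np.array([np.cos(a),np.sin(a)])
    s+=(h[:2]-c)@t; c,a,_=pose(s); return s,(h[:2]-c)@n,st["tcp_rot"][2]-a
if __name__=="__main__":
    st=observe(); s,lat,dy=cur(st); print("s %.4f lat %.4f dyaw %.4f z %.4f rot %s F %s M %s"%(s,lat,dy,st["eef_pos"][2],st["tcp_rot"].round(4),st["force"].round(1),st["moment"].round(2)))
    a=st["tcp_rot"][2]; f=Ro.from_euler('z',a).apply(st["force"],inverse=True); print("F along/lat",f.round(1), "Slen",S[-1])
    d=float(sys.argv[1]); n=int(sys.argv[2]); prev=np.r_[st["eef_pos"][:2],st["eef_pos"][2],st["tcp_rot"][2]]
    for k in range(1,n+1):
        t,a=tcp(s+d*k); tg=np.r_[t,ZT,a]; print("s %.4f"%(s+d*k),(tg-prev).round(4)); prev=tg
E
python3 plan.py .003 8
```

```text
s 0.0315 lat -0.0003 dyaw 0.0010 z 0.1540 rot [-1.5679  0.0019 -0.0974] F [-0.8  0.2 -3.8] M [ 0.02  0.18 -0.04]
F along/lat [-0.8  0.1 -3.8] Slen 0.21977539205681856
s 0.0345 [ 0.003   0.0001  0.0007 -0.001 ]
s 0.0375 [ 0.003  -0.0003  0.     -0.    ]
s 0.0405 [ 0.003  -0.0003  0.      0.    ]
s 0.0435 [ 0.003  -0.0003  0.      0.    ]
s 0.0465 [ 0.003  -0.0003  0.      0.    ]
s 0.0495 [ 0.003  -0.0003  0.     -0.0026]
s 0.0525 [ 0.0029 -0.0003  0.     -0.0101]
s 0.0555 [ 0.0029 -0.0003  0.     -0.0178]
```

play_rows(increments=[0.003,0.0001,0.0006,0,-0.001,-0.001,0.003,-0.0003,0.0001,0,0,0,0.003,-0.0003,0.0001,0,0,0,0.003,-0.0003,0.0001,0,0,0,0.003,-0.0003,0.0001,0,0,0])

```text
time: 11.8
eef_pos: [0.5124, 0.1864, 0.1545]
tcp_rot: [-1.569, 0.002, -0.099]
force: [-1.0, 0.3, -3.8]
width: 0.0123
```

```bash
python3 plan.py .0025 8
```

```text
s 0.0478 lat -0.0002 dyaw 0.0000 z 0.1545 rot [-1.5686  0.0017 -0.0986] F [-1.   0.3 -3.8] M [-0.07  0.22  0.04]
F along/lat [-1.   0.2 -3.8] Slen 0.21977539205681856
s 0.0503 [ 0.0024 -0.      0.0002 -0.0043]
s 0.0528 [ 0.0024 -0.0002  0.     -0.0096]
s 0.0553 [ 0.0024 -0.0003  0.     -0.015 ]
s 0.0578 [ 0.0024 -0.0003  0.     -0.0203]
s 0.0603 [ 0.0023 -0.0003  0.     -0.0256]
s 0.0628 [ 0.0023 -0.0004  0.     -0.031 ]
s 0.0653 [ 0.0022 -0.0004  0.     -0.0364]
s 0.0678 [ 0.0022 -0.0005  0.     -0.0417]
```

play_rows(increments=[0.0024,0,0.0002,0,-0.001,-0.0043,0.0024,-0.0002,0,0,0,-0.0096,0.0024,-0.0003,0,0,0,-0.015,0.0024,-0.0003,0,0,0,-0.0203])

```text
time: 12.2
eef_pos: [0.5228, 0.1855, 0.1547]
tcp_rot: [-1.569, 0.001, -0.151]
force: [0.4, 0.4, -3.9]
width: 0.0117
```

```bash
python3 plan.py .0025 8
```

```text
s 0.0586 lat 0.0000 dyaw 0.0039 z 0.1547 rot [-1.5685e+00  9.0000e-04 -1.5140e-01] F [ 0.4  0.4 -3.9] M [-0.01  0.3   0.  ]
F along/lat [ 0.3  0.5 -3.9] Slen 0.21977539205681856
s 0.0611 [ 0.0023 -0.0003  0.     -0.0312]
s 0.0636 [ 0.0023 -0.0004  0.     -0.0327]
s 0.0661 [ 0.0022 -0.0004  0.     -0.0381]
s 0.0686 [ 0.0022 -0.0005  0.     -0.0434]
s 0.0711 [ 0.0021 -0.0005  0.     -0.0488]
s 0.0736 [ 0.0021 -0.0006  0.     -0.0539]
s 0.0761 [ 0.002  -0.0007  0.     -0.0555]
s 0.0786 [ 0.002  -0.0008  0.     -0.0556]
```

play_rows(increments=[0.0022,-0.0003,0,0,0,-0.031,0.0022,-0.0004,0,0,0,-0.033,0.0022,-0.0004,0,0,0,-0.038])

```text
time: 12.5
eef_pos: [0.5299, 0.1844, 0.1547]
tcp_rot: [-1.569, 0.001, -0.262]
force: [-0.9, -0.5, -3.3]
width: 0.0113
```

```bash
python3 plan.py .0025 5
```

```text
s 0.0664 lat 0.0001 dyaw -0.0020 z 0.1547 rot [-1.5685e+00  1.0000e-03 -2.6180e-01] F [-0.9 -0.5 -3.3] M [-0.03  0.25 -0.05]
F along/lat [-0.7 -0.7 -3.3] Slen 0.21977539205681856
s 0.0689 [ 0.0021 -0.0005  0.     -0.0423]
s 0.0714 [ 0.0021 -0.0006  0.     -0.0496]
s 0.0739 [ 0.0021 -0.0006  0.     -0.0545]
s 0.0764 [ 0.002  -0.0007  0.     -0.0555]
s 0.0789 [ 0.002  -0.0008  0.     -0.0556]
```

play_rows(increments=[0.0021,-0.0005,0,0,0,-0.042,0.0021,-0.0006,0,0,0,-0.05,0.002,-0.0006,0,0,0,-0.054])

```text
time: 12.8
eef_pos: [0.5366, 0.1828, 0.1547]
tcp_rot: [-1.568, 0.001, -0.418]
force: [-1.6, 1.0, -4.1]
width: 0.0117
```

```bash
python3 plan.py .0025 5
```

```text
s 0.0743 lat 0.0003 dyaw -0.0022 z 0.1547 rot [-1.5684e+00  1.1000e-03 -4.1840e-01] F [-1.6  1.  -4.1] M [-0.02  0.31 -0.09]
F along/lat [-1.8  0.3 -4.1] Slen 0.21977539205681856
s 0.0768 [ 0.0019 -0.0009  0.     -0.0534]
s 0.0793 [ 0.002  -0.0008  0.     -0.0556]
s 0.0818 [ 0.0019 -0.0009  0.     -0.0556]
s 0.0843 [ 0.0019 -0.0011  0.     -0.0555]
s 0.0868 [ 0.0018 -0.0012  0.     -0.0555]
```

play_rows(increments=[0.0019,-0.0009,0,0,0,-0.053,0.002,-0.0009,0,0,0,-0.055,0.0019,-0.001,0,0,0,-0.055])

```text
time: 13.1
eef_pos: [0.5429, 0.1804, 0.1547]
tcp_rot: [-1.568, 0.001, -0.593]
force: [-1.1, 0.0, -3.8]
width: 0.0119
```

```bash
python3 plan.py .0025 5
```

```text
s 0.0820 lat 0.0005 dyaw -0.0049 z 0.1547 rot [-1.568e+00  1.200e-03 -5.929e-01] F [-1.1  0.  -3.8] M [0.06 0.24 0.04]
F along/lat [-0.9 -0.6 -3.8] Slen 0.21977539205681856
s 0.0845 [ 0.0016 -0.0014  0.     -0.0507]
s 0.0870 [ 0.0018 -0.0012  0.     -0.0556]
s 0.0895 [ 0.0017 -0.0013  0.     -0.0556]
s 0.0920 [ 0.0017 -0.0014  0.     -0.0555]
s 0.0945 [ 0.0016 -0.0014  0.     -0.0555]
```

play_rows(increments=[0.0016,-0.0014,0,0,0,-0.051,0.0018,-0.0013,0,0,0,-0.055,0.0017,-0.0014,0,0,0,-0.055])

```text
time: 13.4
eef_pos: [0.5485, 0.1769, 0.1547]
tcp_rot: [-1.567, 0.001, -0.765]
force: [-1.5, 0.2, -4.3]
width: 0.0116
```

```bash
python3 plan.py .0025 5
```

```text
s 0.0896 lat 0.0007 dyaw -0.0085 z 0.1547 rot [-1.5674e+00  1.4000e-03 -7.6500e-01] F [-1.5  0.2 -4.3] M [0.1  0.28 0.04]
F along/lat [-1.2 -0.9 -4.3] Slen 0.21977539205681856
s 0.0921 [ 0.0012 -0.0018 -0.     -0.0471]
s 0.0946 [ 0.0016 -0.0014  0.     -0.0555]
s 0.0971 [ 0.0015 -0.0015  0.     -0.0555]
s 0.0996 [ 0.0014 -0.0016  0.     -0.0555]
s 0.1021 [ 0.0013 -0.0017  0.     -0.0555]
```

play_rows(increments=[0.001,-0.002,0,0,0,-0.047,0.0014,-0.0016,0,0,0,-0.055,0.0014,-0.0016,0,0,0,-0.055])

```text
time: 13.7
eef_pos: [0.5529, 0.1726, 0.1549]
tcp_rot: [-1.566, 0.002, -0.933]
force: [-1.7, 0.6, -3.9]
width: 0.0117
```

```bash
python3 plan.py .0025 5
```

```text
s 0.0968 lat 0.0004 dyaw -0.0166 z 0.1549 rot [-1.5662  0.0016 -0.9327] F [-1.7  0.6 -3.9] M [0.11 0.23 0.03]
F along/lat [-1.5 -1.  -3.9] Slen 0.21977539205681856
s 0.0993 [ 0.0012 -0.0019 -0.0002 -0.0389]
s 0.1018 [ 0.0013 -0.0017  0.     -0.0555]
s 0.1043 [ 0.0013 -0.0018  0.     -0.0529]
s 0.1068 [ 0.0012 -0.0019  0.     -0.0476]
s 0.1093 [ 0.0011 -0.0019  0.     -0.0422]
```

play_rows(increments=[0.0012,-0.0019,0,-0.001,0.0015,-0.039,0.0013,-0.0018,0,-0.001,0.0015,-0.054,0.0013,-0.0019,0,0,0,-0.053])

```text
time: 14.0
eef_pos: [0.5572, 0.1681, 0.155]
tcp_rot: [-1.569, 0.002, -1.089]
force: [-1.3, 0.6, -4.1]
width: 0.0118
```

```bash
python3 plan.py .0025 6
```

```text
s 0.1039 lat 0.0009 dyaw -0.0171 z 0.1550 rot [-1.5688  0.0022 -1.0886] F [-1.3  0.6 -4.1] M [ 0.15  0.23 -0.01]
F along/lat [-1.1 -0.9 -4.1] Slen 0.21977539205681856
s 0.1064 [ 0.0004 -0.0023 -0.0003 -0.0314]
s 0.1089 [ 0.0011 -0.0019  0.     -0.0431]
s 0.1114 [ 0.001  -0.002   0.     -0.0377]
s 0.1139 [ 0.001  -0.0021  0.     -0.0323]
s 0.1164 [ 0.0009 -0.0022  0.     -0.027 ]
s 0.1189 [ 0.0008 -0.0022  0.     -0.0216]
```

play_rows(increments=[0.0003,-0.0023,-0.0002,0,0,-0.031,0.001,-0.0021,0,0,0,-0.043,0.0009,-0.0021,0,0,0,-0.038])

```text
time: 14.3
eef_pos: [0.56, 0.1624, 0.155]
tcp_rot: [-1.567, 0.003, -1.208]
force: [-0.9, 0.0, -3.5]
width: 0.012
```

```bash
python3 plan.py .0025 6
```

```text
s 0.1109 lat 0.0005 dyaw -0.0140 z 0.1550 rot [-1.5674  0.0026 -1.2077] F [-0.9  0.  -3.5] M [ 0.12  0.17 -0.05]
F along/lat [-0.3 -0.8 -3.5] Slen 0.21977539205681856
s 0.1134 [ 0.0005 -0.0023 -0.0003 -0.0194]
s 0.1159 [ 0.0009 -0.0022  0.     -0.028 ]
s 0.1184 [ 0.0008 -0.0022  0.     -0.0227]
s 0.1209 [ 0.0008 -0.0023  0.     -0.0174]
s 0.1234 [ 0.0007 -0.0023  0.     -0.0121]
s 0.1259 [ 0.0007 -0.0024  0.     -0.0067]
```

play_rows(increments=[0.0005,-0.0023,-0.0002,0,0,-0.019,0.0008,-0.0023,0,0,0,-0.027,0.0007,-0.0023,0,0,0,-0.022,0.0007,-0.0023,0,0,0,-0.017])

```text
time: 14.7
eef_pos: [0.5632, 0.1533, 0.1549]
tcp_rot: [-1.566, 0.003, -1.299]
force: [-0.7, 0.7, -3.7]
width: 0.0119
```

```bash
python3 plan.py .0025 6
```

```text
s 0.1210 lat 0.0002 dyaw -0.0025 z 0.1549 rot [-1.5665  0.0031 -1.2987] F [-0.7  0.7 -3.7] M [ 0.14  0.17 -0.04]
F along/lat [-0.9 -0.5 -3.7] Slen 0.21977539205681856
s 0.1235 [ 0.0006 -0.0023 -0.0002 -0.0092]
s 0.1260 [ 0.0007 -0.0024  0.     -0.0064]
s 0.1285 [ 0.0006 -0.0024  0.     -0.0013]
s 0.1310 [ 0.0006 -0.0024  0.      0.    ]
s 0.1335 [ 0.0006 -0.0024  0.      0.    ]
s 0.1360 [ 0.0006 -0.0024  0.      0.    ]
```

play_rows(increments=[0.0006,-0.0023,-0.0002,0,0,-0.009,0.0007,-0.0024,0,0,0,-0.006,0.0006,-0.0024,0,0,0,-0.001,0.0006,-0.0024,0,0,0,0])

```text
time: 15.1
eef_pos: [0.566, 0.1429, 0.1548]
tcp_rot: [-1.566, 0.003, -1.317]
force: [-0.8, 1.0, -4.6]
width: 0.0115
```

```bash
python3 plan.py .003 6
```

```text
s 0.1319 lat 0.0002 dyaw -0.0010 z 0.1548 rot [-1.5662  0.003  -1.3166] F [-0.8  1.  -4.6] M [0.22 0.16 0.05]
F along/lat [-1.1 -0.5 -4.6] Slen 0.21977539205681856
s 0.1349 [ 0.0006 -0.0029 -0.0001  0.001 ]
s 0.1379 [ 0.0008 -0.0029  0.     -0.    ]
s 0.1409 [ 0.0008 -0.0029  0.      0.    ]
s 0.1439 [ 0.0008 -0.0029  0.     -0.    ]
s 0.1469 [ 0.0008 -0.0029  0.     -0.    ]
s 0.1499 [ 0.0008 -0.0029  0.      0.    ]
```

play_rows(increments=[0.0007,-0.003,0,-0.001,0.001,0,0.0008,-0.003,0,-0.001,0.001,0,0.0008,-0.003,0,-0.001,0.001,0,0.0008,-0.003,0,0,0,0,0.0008,-0.003,0,0,0,0])

```text
time: 15.6
eef_pos: [0.5703, 0.1266, 0.1548]
tcp_rot: [-1.57, 0.001, -1.316]
force: [0.3, 1.2, -3.3]
width: 0.0118
```

```bash
python3 - <<'E'
from ov import *
p=np.load("rod.npy"); s=shot("wrist","w8"); shot("side","s8")
crop("pics/s8.png","pics/s8a.png",225,165,325,240,8)
E
python3 plan.py .003 6
```

```text
15.6 [0.5703 0.1266 0.1548] [-1.5701e+00  8.0000e-04 -1.3163e+00] [ 0.31  1.24 -3.26] [0.19  0.109 0.029] 0.0118 [-0.78  0.47  0.6   1.88 -0.34  0.89  0.24]
15.65 [0.5705 0.1257 0.1549] [-1.5699e+00  1.0000e-04 -1.3171e+00] [ 0.32 -1.39 -3.81] [-0.267  0.023 -0.028] 0.0118 [-0.78  0.47  0.61  1.88 -0.34  0.89  0.24]
s 0.1498 lat 0.0001 dyaw -0.0018 z 0.1549 rot [-1.5699e+00 -1.0000e-04 -1.3174e+00] F [ 0.2 -0.8 -4.8] M [-0.37  0.03  0.01]
F along/lat [ 0.8  0.  -4.8] Slen 0.21977539205681856
s 0.1528 [ 0.0007 -0.0029 -0.0002  0.0018]
s 0.1558 [ 0.0008 -0.0029  0.      0.    ]
s 0.1588 [ 0.0008 -0.0029  0.      0.    ]
s 0.1618 [ 0.0008 -0.0029  0.      0.    ]
s 0.1648 [ 0.0008 -0.0029  0.     -0.    ]
s 0.1678 [ 0.0008 -0.0029  0.      0.    ]
```

View pics/w8.png

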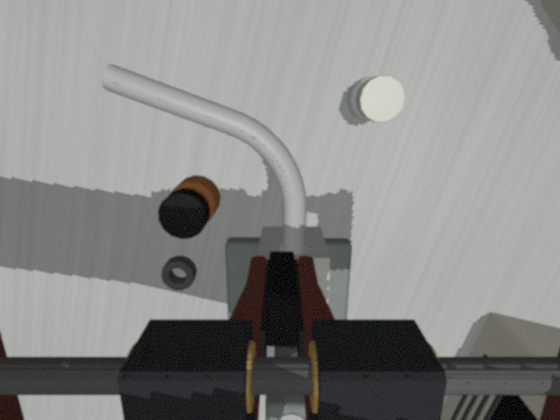

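View pics/s8a.png

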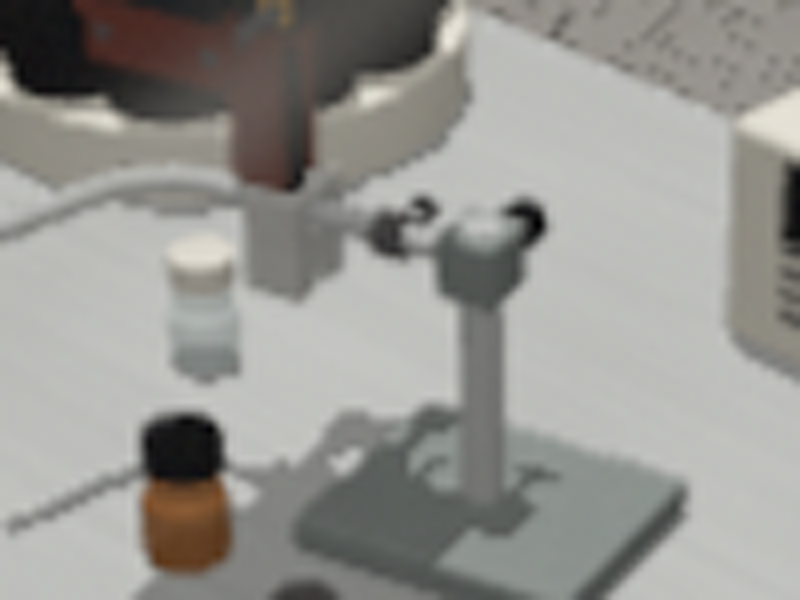

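play_rows(increments=[0.0007,-0.003,-0.0002,0,0,0.001,0.0008,-0.003,0,0,0,0,0.0008,-0.003,0,0,0,0])

```text
time: 16.0
eef_pos: [0.5728, 0.1168, 0.1546]
tcp_rot: [-1.57, 0.0, -1.315]
force: [0.4, -0.1, -3.7]
width: 0.0118
```

play_rows(increments=[0.0006,-0.0022,0,0,0,0,0.0006,-0.0022,0,0,0,0])

```text
time: 16.2
eef_pos: [0.5741, 0.112, 0.1546]
tcp_rot: [-1.57, 0.001, -1.315]
force: [0.4, 0.9, -3.8]
width: 0.0119
```

```bash
python3 plan.py .003 2
python3 - <<'E'
from ov import *
shot("side","s9")
crop("pics/s9.png","pics/s9a.png",245,175,295,215,14)
E
```

```text
s 0.1639 lat 0.0001 dyaw 0.0001 z 0.1546 rot [-1.5701e+00  6.0000e-04 -1.3155e+00] F [ 0.4  0.9 -3.8] M [0.14 0.17 0.04]
F along/lat [-0.8  0.6 -3.8] Slen 0.21977539205681856
s 0.1669 [ 0.0007 -0.0029  0.0001 -0.0001]
s 0.1699 [ 0.0008 -0.0029  0.      0.    ]
16.2 [0.5741 0.112  0.1546] [-1.5701e+00  6.0000e-04 -1.3155e+00] [ 0.4   0.95 -3.78] [0.144 0.175 0.043] 0.0119 [-0.76  0.47  0.61  1.88 -0.34  0.89  0.27]
```

View pics/s9a.png

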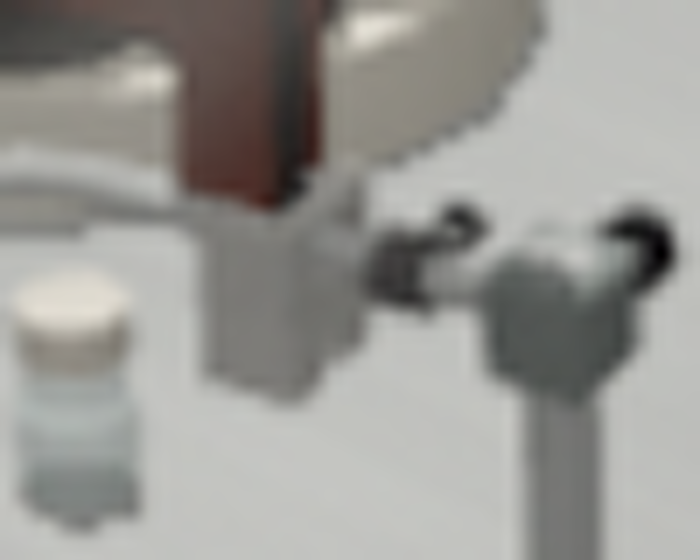

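play_rows(increments=[0.0003,-0.0012,0,0,0,0,0.0003,-0.0012,0,0,0,0,0.0003,-0.0012,0,0,0,0])

```text
time: 16.55
eef_pos: [0.5752, 0.1077, 0.1547]
tcp_rot: [-1.57, 0.0, -1.316]
force: [0.1, 1.0, -3.9]
width: 0.0115
```

play_rows(increments=[0.0003,-0.0012,0,0,0,0,0.0003,-0.0012,0,0,0,0])

```text
time: 16.75
eef_pos: [0.5758, 0.1053, 0.1547]
tcp_rot: [-1.57, 0.0, -1.316]
force: [0.8, 0.6, -3.6]
width: 0.0121
```

play_rows(increments=[0.0003,-0.0012,0,0,0,0,0.0003,-0.0012,0,0,0,0])

```text
time: 16.95
eef_pos: [0.5764, 0.1028, 0.1546]
tcp_rot: [-1.57, 0.001, -1.315]
force: [-0.6, 1.3, -3.1]
width: 0.0116
```

play_rows(increments=[0.0003,-0.001,0,0,0,0])

```text
time: 17.05
eef_pos: [0.5767, 0.1016, 0.1546]
tcp_rot: [-1.57, 0.0, -1.316]
force: [-0.6, 1.4, -3.3]
width: 0.0117
```

play_rows(increments=[0.0003,-0.001,0,0,0,0])

```text
time: 17.15
eef_pos: [0.577, 0.1005, 0.1546]
tcp_rot: [-1.57, 0.001, -1.316]
force: [-1.0, 0.7, -3.9]
width: 0.0116
```

play_rows(increments=[0.0003,-0.001,0,0,0,0])

```text
time: 17.25
eef_pos: [0.5774, 0.0995, 0.1546]
tcp_rot: [-1.57, 0.001, -1.316]
force: [-0.7, 1.9, -3.4]
width: 0.0117
```

play_rows(increments=[0.0003,-0.001,0,0,0,0])

```text
time: 17.35
eef_pos: [0.5777, 0.0984, 0.1546]
tcp_rot: [-1.57, 0.001, -1.316]
force: [-0.3, 0.5, -3.7]
width: 0.0117
```

```bash
python3 plan.py .003 1
python3 - <<'E'
from ov import *
shot("side","s10")
crop("pics/s10.png","pics/s10a.png",245,175,295,215,14)
E
```

```text
s 0.1780 lat 0.0002 dyaw 0.0000 z 0.1546 rot [-1.5700e+00  6.0000e-04 -1.3156e+00] F [-0.3  0.5 -3.7] M [0.17 0.18 0.01]
F along/lat [-0.5 -0.2 -3.7] Slen 0.21977539205681856
s 0.1810 [ 0.0006 -0.0029  0.0001 -0.    ]
17.35 [0.5777 0.0984 0.1546] [-1.5700e+00  6.0000e-04 -1.3156e+00] [-0.3   0.46 -3.7 ] [0.171 0.178 0.012] 0.0117 [-0.73  0.47  0.61  1.88 -0.34  0.89  0.29]
```

View pics/s10a.png

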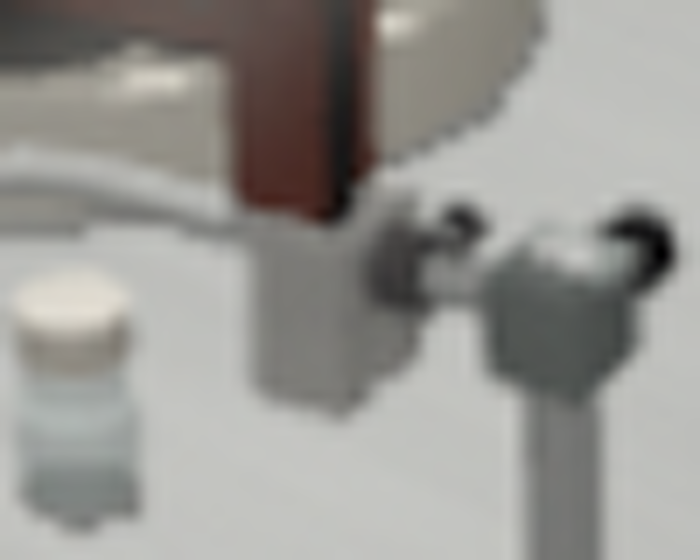

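play_rows(increments=[0.0003,-0.001,0,0,0,0])

```text
time: 17.5
eef_pos: [0.5778, 0.098, 0.1546]
tcp_rot: [-1.57, 0.002, -1.315]
force: [-1.8, 3.9, -2.6]
width: 0.0118
```

play_rows(increments=[0.0003,-0.001,0,0,0,0])

```text
time: 17.6
eef_pos: [0.5778, 0.098, 0.1547]
tcp_rot: [-1.571, 0.003, -1.315]
force: [-1.7, 3.5, -1.7]
width: 0.0119
```

play_rows(increments=[0.0003,-0.001,0,0,0,0])

```text
time: 17.7
eef_pos: [0.5778, 0.098, 0.1547]
tcp_rot: [-1.571, 0.004, -1.314]
force: [-2.2, 4.4, -2.1]
width: 0.0121
```

play_rows(increments=[0.0005,-0.0019,0,-0.002,0,0])

```text
time: 17.8
eef_pos: [0.5779, 0.0978, 0.1547]
tcp_rot: [-1.572, 0.005, -1.313]
force: [-4.1, 8.5, -0.6]
width: 0.0117
```

play_rows(increments=[0.0006,-0.0024,0,-0.002,0,0])

```text
time: 17.9
eef_pos: [0.5779, 0.0978, 0.1547]
tcp_rot: [-1.573, 0.006, -1.311]
force: [-5.1, 9.2, -0.6]
width: 0.0118
```

play_rows(increments=[0.0004,-0.0032,0,-0.003,-0.001,-0.002])

```text
time: 18.0
eef_pos: [0.5778, 0.0977, 0.1547]
tcp_rot: [-1.573, 0.007, -1.311]
force: [-2.6, 9.9, -1.5]
width: 0.0118
```

play_rows(increments=[0.0004,-0.0034,0,-0.003,-0.001,-0.002])

```text
time: 18.1
eef_pos: [0.5778, 0.0977, 0.1547]
tcp_rot: [-1.573, 0.008, -1.311]
force: [-2.6, 10.1, -1.6]
width: 0.0122
```

play_rows(increments=[0.0008,-0.0042,0,-0.003,-0.001,0])

```text
time: 18.2
eef_pos: [0.5779, 0.0975, 0.1547]
tcp_rot: [-1.573, 0.009, -1.308]
force: [-4.3, 12.4, -0.5]
width: 0.0121
```

play_rows(increments=[0.001,-0.005,0,-0.004,-0.001,0])

```text
time: 18.3
eef_pos: [0.5779, 0.0974, 0.1547]
tcp_rot: [-1.574, 0.011, -1.304]
force: [-5.3, 13.9, 0.9]
width: 0.0119
```

play_rows(increments=[0.0006,-0.005,0,-0.005,-0.001,-0.004,0.0006,-0.005,0,-0.005,-0.001,-0.004])

```text
time: 18.5
eef_pos: [0.5778, 0.0975, 0.1549]
tcp_rot: [-1.574, 0.013, -1.305]
force: [-2.7, 12.7, -2.0]
width: 0.0118
```

play_rows(increments=[0.0006,-0.005,0,-0.006,-0.001,-0.004,0.0006,-0.005,0,-0.006,-0.001,-0.004,0.0006,-0.005,0,-0.006,-0.001,-0.004])

```text
time: 18.8
eef_pos: [0.5779, 0.0975, 0.1548]
tcp_rot: [-1.575, 0.012, -1.306]
force: [-3.1, 13.0, -0.5]
width: 0.0116
```

play_rows(increments=[0.0006,-0.005,0,-0.006,-0.001,-0.004,0.0006,-0.005,0,-0.006,-0.001,-0.004,0.0006,-0.005,0,-0.006,-0.001,-0.004])

```text
time: 19.1
eef_pos: [0.5779, 0.0975, 0.1548]
tcp_rot: [-1.577, 0.011, -1.307]
force: [-3.8, 12.9, -1.7]
width: 0.0114
```

```bash
python3 plan.py .003 1
python3 - <<'E'
from ov import *
shot("side","s11")
crop("pics/s11.png","pics/s11a.png",245,175,295,215,14)
E
```

```text
s 0.1786 lat 0.0000 dyaw 0.0087 z 0.1548 rot [-1.5765  0.0107 -1.3069] F [-3.8 12.9 -1.7] M [ 3.06  0.76 -0.02]
F along/lat [-13.5  -0.3  -1.7] Slen 0.21977539205681856
s 0.1816 [ 0.0006 -0.0026 -0.0001 -0.0087]
19.1 [0.5779 0.0975 0.1548] [-1.5765  0.0107 -1.3069] [-3.75 12.92 -1.72] [ 3.056  0.756 -0.023] 0.0114 [-0.72  0.47  0.6   1.87 -0.35  0.91  0.31]
```

View pics/s11a.png

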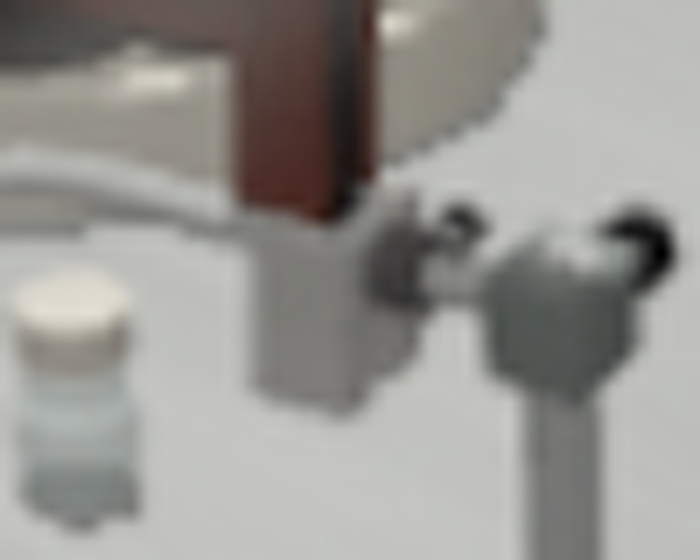

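play_rows(increments=[0.001,-0.0058,0,-0.006,-0.001,-0.004,0.001,-0.0058,0,-0.006,-0.001,-0.004])

```text
time: 19.35
eef_pos: [0.5779, 0.0974, 0.1548]
tcp_rot: [-1.579, 0.012, -1.307]
force: [-4.6, 15.1, -0.5]
width: 0.0117
```

play_rows(increments=[0.001,-0.006,0,-0.006,-0.001,-0.004,0.001,-0.006,0,-0.006,-0.001,-0.004,0.001,-0.006,0,-0.006,-0.001,-0.004])

```text
time: 19.65
eef_pos: [0.5781, 0.0974, 0.1548]
tcp_rot: [-1.581, 0.015, -1.306]
force: [-4.6, 14.9, 0.1]
width: 0.0119
```

play_rows(increments=[0.001,-0.006,0,-0.006,-0.001,-0.004,0.001,-0.006,0,-0.006,-0.001,-0.004,0.001,-0.006,0,-0.006,-0.001,-0.004])

```text
time: 19.95
eef_pos: [0.5781, 0.0973, 0.1549]
tcp_rot: [-1.584, 0.019, -1.305]
force: [-4.1, 14.3, -1.2]
width: 0.0117
```

play_rows(increments=[0,0,0,-0.007,-0.008,-0.005,0,0,-0.0005,-0.006,-0.006,-0.004])

```text
time: 20.15
eef_pos: [0.5782, 0.0982, 0.1544]
tcp_rot: [-1.573, 0.002, -1.312]
force: [-1.1, 1.5, -2.1]
width: 0.012
```

```bash
python3 plan.py .003 1
```

```text
s 0.1782 lat 0.0006 dyaw 0.0037 z 0.1544 rot [-1.5734  0.002  -1.3119] F [-1.1  1.5 -2.1] M [ 0.38  0.27 -0.04]
F along/lat [-1.7 -0.7 -2.1] Slen 0.21977539205681856
s 0.1812 [ 0.0001 -0.003   0.0003 -0.0037]
```

play_rows(increments=[0,-0.001,-0.0008,-0.002,0,-0.003,0,-0.001,-0.001,0,0,0])

```text
time: 20.35
eef_pos: [0.5783, 0.0981, 0.153]
tcp_rot: [-1.573, 0.002, -1.314]
force: [-2.3, 5.5, 0.6]
width: 0.0114
```

play_rows(increments=[0,-0.001,-0.0006,0,0,0])

```text
time: 20.45
eef_pos: [0.5784, 0.0981, 0.1528]
tcp_rot: [-1.572, 0.004, -1.314]
force: [-2.5, 5.2, 2.5]
width: 0.0116
```

```bash
python3 plan.py .003 1
```

```text
s 0.1783 lat 0.0008 dyaw 0.0014 z 0.1528 rot [-1.5724  0.0038 -1.3142] F [-2.5  5.2  2.5] M [ 1.19  0.91 -0.07]
F along/lat [-5.7 -1.1  2.5] Slen 0.21977539205681856
s 0.1813 [-0.     -0.003   0.0019 -0.0014]
```

play_rows(increments=[0,0,0,0,0,0,0,0,0,0,0,0,0,0,0,0,0,0], jaw=35, force=20)

```text
time: 20.75
eef_pos: [0.5807, 0.0948, 0.1542]
tcp_rot: [-1.569, -0.0, -1.317]
force: [0.3, 0.1, -0.1]
width: 0.0302
```

Run:
```python
from ov import *
shot("side","s12"); shot("wrist","w12")
crop("pics/s12.png","pics/s12a.png",245,165,295,215,12)
crop("pics/w12.png","pics/w12a.png",200,190,380,420,3)
```

```text
20.75 [0.5807 0.0948 0.1542] [-1.5686e+00 -1.0000e-04 -1.3171e+00] [ 0.31  0.07 -0.09] [-0.088  0.051  0.033] 0.0302 [-0.72  0.48  0.61  1.87 -0.34  0.89  0.3 ]
20.8 [0.5807 0.0947 0.1542] [-1.5686e+00 -1.0000e-04 -1.3174e+00] [ 0.09 -0.3   0.41] [-0.112  0.077  0.023] 0.0305 [-0.72  0.48  0.61  1.87 -0.34  0.89  0.3 ]
```

View pics/s12a.png

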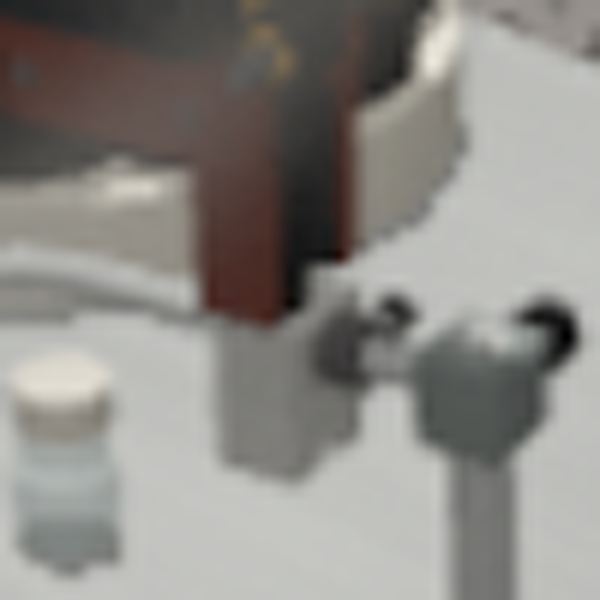

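View pics/w12a.png

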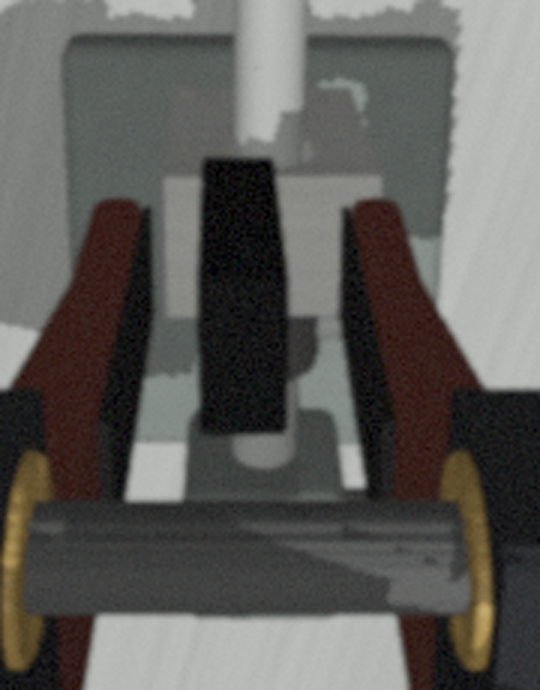

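play_rows(increments=[0,0,0.01,0,0,0,0,0,0.02,0,0,0,0,0,0.03,0,0,0,0,0,0.04,0,0,0,0,0,0.04,0,0,0,0,0,0.02,0,0,0,0,0,0,0,0,0])

```text
time: 21.55
eef_pos: [0.5796, 0.0915, 0.3237]
tcp_rot: [-1.569, -0.002, -1.321]
force: [-0.4, -0.0, -0.1]
width: 0.0307
```

Run:
```python
from ov import *
shot("side","s13"); shot("wrist","w13"); shot("top","t13")
crop("pics/s13.png","pics/s13a.png",215,165,315,240,8)
crop("pics/w13.png","pics/w13a.png",180,100,400,300,3)
```

```text
21.55 [0.5796 0.0915 0.3237] [-1.5686 -0.0024 -1.3211] [-0.42 -0.02 -0.1 ] [-0.099  0.045  0.009] 0.0307 [-0.81  0.3   0.7   1.69 -0.2   1.22  0.18]
21.6 [0.5792 0.0915 0.3223] [-1.5701 -0.0025 -1.3212] [ 0.01 -0.47  0.3 ] [-0.107  0.006 -0.026] 0.0308 [-0.81  0.3   0.7   1.69 -0.2   1.22  0.18]
21.65 [0.5783 0.0916 0.3205] [-1.5731 -0.0026 -1.321 ] [-0.09  0.18 -0.28] [-0.062  0.064  0.003] 0.0311 [-0.81  0.3   0.7   1.7  -0.2   1.22  0.18]
```

View pics/s13a.png

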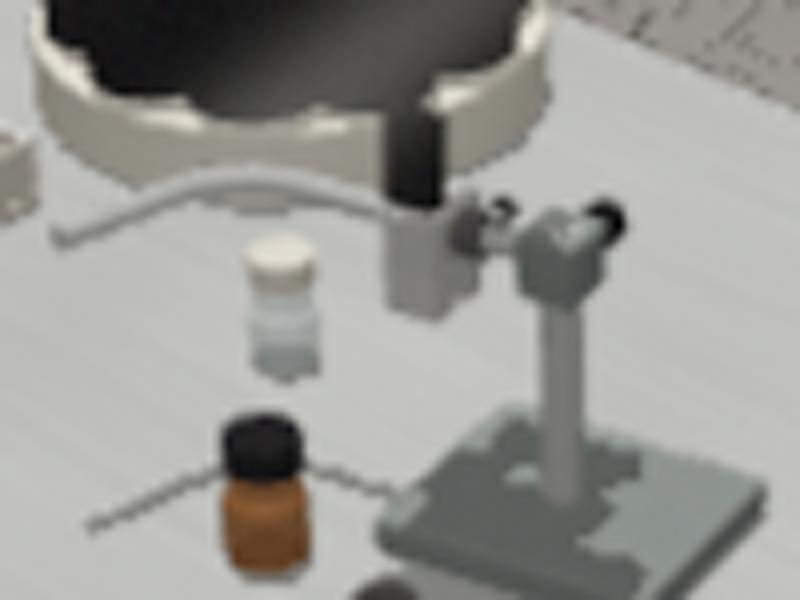

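View pics/w13a.png

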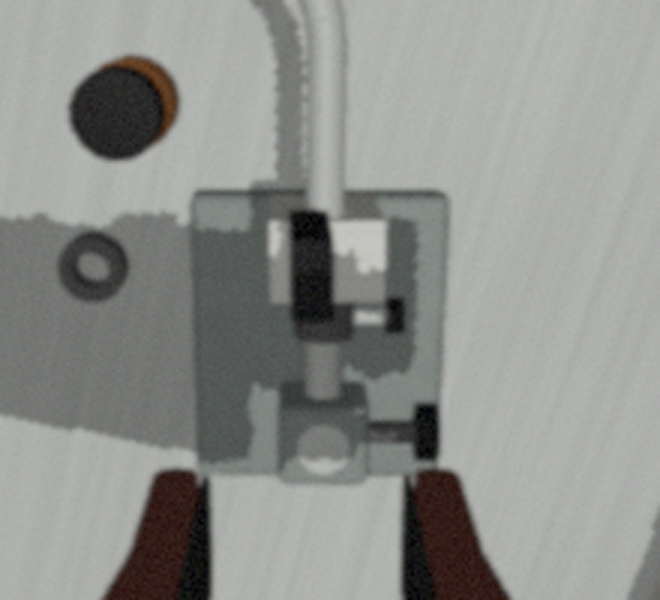

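View pics/t13.png

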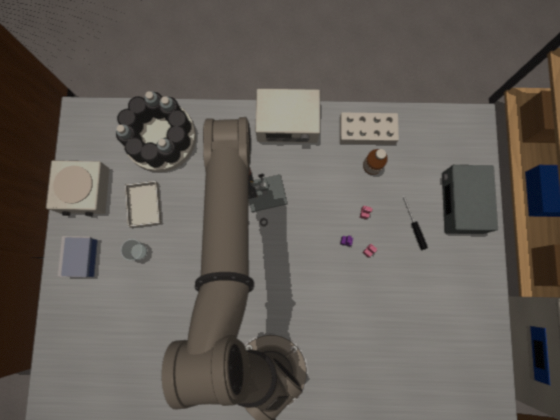

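play_rows(increments=[0,0,0.01,0,0,0,0,0,0,0,0,0,0,0,0,0,0,0,0,0,0,0,0,0,0,0,0,0,0,0])

```text
time: 22.2
eef_pos: [0.5755, 0.0916, 0.3256]
tcp_rot: [-1.584, -0.004, -1.321]
force: [0.2, -0.0, -0.4]
width: 0.0309
```

Run:
```python
from ov import *
s=shot("wrist","w14")
crop("pics/w14.png","pics/w14a.png",240,150,330,250,8)
print(finish_job())
```

```text
22.2 [0.5755 0.0916 0.3256] [-1.5836 -0.0042 -1.3209] [ 0.17 -0.02 -0.45] [-0.053 -0.034  0.054] 0.0309 [-0.81  0.3   0.7   1.69 -0.19  1.24  0.18]
the job is handed in; nothing more can be done
None
```

View pics/w14a.png

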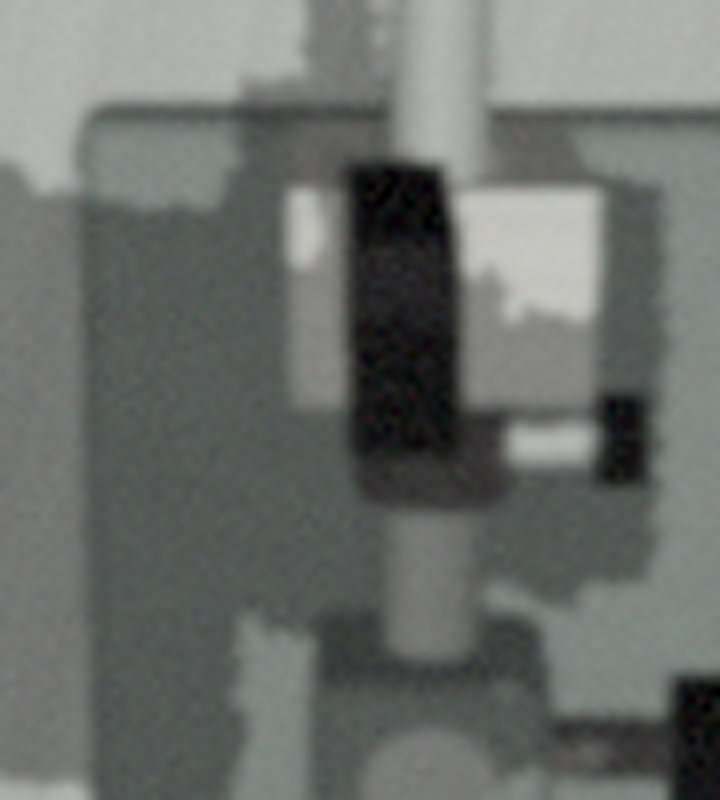

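The guide is on the rod and home against the stop collar, hanging on its own, and the job is handed in at 22.2 s.

- **Threading:** I gripped the guide by its black tab, found the rod with the wrist camera, and centred the hole on the rod by gentle touch. One touch against the rod read about 14 N. The other checks along the straight and round the bend, including the one at the far end, read only a few newtons.
- **Push:** The push built up slowly. I held about 13 to 13.5 N for roughly 0.8 s, then about 15 N for roughly 0.7 s, with readings up to 15.8 N. I then levelled the guide, let it down onto the rod and released it.
- **Last checks:** The side and wrist pictures show the block flush on the collar with the tab upright. The gripper is clear above it and reads no force. Nothing else on the bench looks moved, though in the last top picture the arm hides the small clear jar and the amber jar; the amber one still shows in the last side and wrist pictures, and the clear one in the last side picture.
- **Disagreements:** The fixed cameras put the rod about 1 mm away from where the wrist camera did; the touch check agreed with the wrist camera to about 0.4 mm. During the push the tool tilted by about 0.02 rad, which I took out before letting go.

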